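Pre-bend the teeth of a curved tack strip on a chair panel

TASK

The small arched wooden panel on the table to the left of the armchair has a metal tack strip nailed along its curved edge. Ready it for the cover: work along the outside of the curve with your fingertips, tooth by tooth, and gently push each of the eight upright teeth about half-way over towards the panel, so that they all lean inwards at roughly 45 degrees with an open gap under them; flatten none. Only push: do not grasp, lift or shift the panel, and leave the chalk lying on it, the jar and the spool where they are.

Things in the scene. Friction and masses are not known exactly. Their poses are not given: they have to be found in the camera images.
- back_panel: loose pale wooden chair-back panel lying flat on the work rest: 220 mm long (its x), 120 mm wide (y), 18 mm thick, 0.8 kg. Origin: centre of its underside. The -y edge is straight; the +y edge (away from the armchair) is an outward arc of radius 200 mm about the point x 0, y -140 mm, crown at y +60 mm. A metal strip with 8 upright teeth is nailed on its top along that arc
- work_rest: low fixed board under the panel, 204 mm (its x) x 102 mm (y), with a grippy dark rubber top face; its top, on which the panel lies, is 12 to 38 mm above the table, different each time. Origin: 38 mm below the middle of the top face (so it may lie below the table top)
- strip_mid (a point): middle of the strip's fold line, which is an arc of radius 196 mm about the panel's point x 0, y -140 mm, 19 mm above the underside (1 mm above the wood). The strip's flat leg, 13 mm wide, lies inwards of it on the wood. Teeth 1 to 8 stand along it from the -x to the +x end, every 0.102 rad (20 mm): tooth i is at (i - 4.5) x 0.102 rad from the panel's +y axis towards its +x
- strip_start (a point): point on the fold line at the middle of tooth 1 (-x end of the strip). Each tooth is a thin metal tab, 18 mm from fold to tip, 17.5 mm wide for the lowest 6 mm, then tapering to 10 mm at the tip
- strip_end (a point): point on the fold line at the middle of tooth 8 (+x end of the strip). Teeth bend only at the fold line, inwards over the flat leg (towards the arc's centre), with 0.012 N m (about 1 N pushed near the tip), and stay where they are left
- tooth1 (a joint): bend of tooth 1 in rad: 0 = standing at right angles to the panel, 0.785 = bent half-way inwards (45 degrees), 1.5 = flattened on the strip's leg
- tooth2 (a joint): bend of tooth 2 in rad: 0 = standing at right angles to the panel, 0.785 = bent half-way inwards (45 degrees), 1.5 = flattened on the strip's leg
- tooth3 (a joint): bend of tooth 3 in rad: 0 = standing at right angles to the panel, 0.785 = bent half-way inwards (45 degrees), 1.5 = flattened on the strip's leg
- tooth4 (a joint): bend of tooth 4 in rad: 0 = standing at right angles to the panel, 0.785 = bent half-way inwards (45 degrees), 1.5 = flattened on the strip's leg
- tooth5 (a joint): bend of tooth 5 in rad: 0 = standing at right angles to the panel, 0.785 = bent half-way inwards (45 degrees), 1.5 = flattened on the strip's leg
- tooth6 (a joint): bend of tooth 6 in rad: 0 = standing at right angles to the panel, 0.785 = bent half-way inwards (45 degrees), 1.5 = flattened on the strip's leg
- tooth7 (a joint): bend of tooth 7 in rad: 0 = standing at right angles to the panel, 0.785 = bent half-way inwards (45 degrees), 1.5 = flattened on the strip's leg
- tooth8 (a joint): bend of tooth 8 in rad: 0 = standing at right angles to the panel, 0.785 = bent half-way inwards (45 degrees), 1.5 = flattened on the strip's leg
- chalk: pink flat tailor's chalk, 44 x 44 x 8 mm, loose, lying on the middle of the panel; origin at the centre of its underside
- tack_jar: screw jar of tacks with a red lid, 60 mm across, 74 mm high, loose on the table beside the panel, under the back of the armchair; origin at the centre of its underside
- jute_spool: spool of jute twine, 48 mm across, 50 mm high, loose on the table beside the panel, under the back of the armchair; origin at the centre of its underside

How it is judged:
By the outcome, as a careful person would: the job done as asked, in the order asked, and still so for the second after the job is handed in, with the robot touching nothing.
It also fails if it takes over 51 s, if anything falls off the work surface, if the arm or the gripper's body presses on something with over 40 N, if the wrist force passes 120 N, or if a joint passes its speed limit or range.

ROBOT

A 7-joint arm with a two-finger parallel gripper is mounted at the origin on a cart in front of the work surface, level with it; the furniture and walls round the work are solid. World frame = base frame: x ahead of the robot, y to its left, z up, the work surface at z = 0. Lengths are in m, angles in rad, forces in N, time in s.
With the tool pointing down it reaches from about 0.4 to 0.85 m from the base axis. Payload 6.9 kg.
Tool frame: the origin (TCP) lies at the very end of the fingers, on their centre line; the grasp point (between the pads) lies 19 mm behind it; y points along the fingers, x is the direction in which the jaws open and shut, and the axes are right-handed (so a half turn about y gives the same grasp; the last joint's range is limited). The gripper opens to 85 mm and grips with 20 to 120 N. Pads are 22 mm wide; open, the fingers measure 114 mm over their backs; the gripper's body (76 mm by 85 mm) begins 54 mm behind the grasp point. The pads swing forward as they close: fully open they stand 13 mm farther back than shut.
Start: joints at [1.212, 0.507, -0.238, 1.5, 0.126, 1.149, -0.155], TCP at [0.28, -0.559, 0.231] pointing down, gripper open.
Joint ranges: [-3.08, 3.08], [-0.24, 2.05], [-1.43, 1.35], [0, 2.5], [-1.52, 4.66], [0.17, 1.96], [-2.89, 2.89]. Speed limits (rad/s): [2.39, 2.39, 3.14, 3.14, 3.14, 3.14, 3.14].

INTERFACE

Orientations are given as a rotation vector (axis times angle).
In Python, from bench import env, cams gives the robot as it stands.
- The arm moves only by the shell command python3 -m inch 'ROWS'. ROWS is JSON, a list of rows, each an object with "gripper": the closure in counts, from 0 (fully open) to 255 (shut); "delta_pos": the shift along the world's x, y, z in cm, a list of three; "turn": the turn about the world's z in degrees. A call has 1 to 5 rows; each row shifts and turns the pose as measured when the row begins; what a row does not reach is not made up. A row lasts 1/12 s, in which the tool goes at most 41.7 mm and 7.16 degrees, less where a joint would pass 70% of its speed; a pose out of reach is approached as far as the arm can. A call with a gripper value outside its range is refused whole. The fingers move at their own pace and stop on an object; the grip force is fixed at half the most. Time passes only in rows, so rows that do not move let the fingers close. It gives the time, the measured TCP pose, the force and the opening at its end, in the units of the state.
- env.sense(): the state, without advancing time (a new reading comes with each control period).
- cams.get_image(name): name is "scene" or "top"; returns a dict with "color" (420x560x3 uint8, red, green, blue), "depth" (420x560 float32, m along the optical axis (not along the pixel's ray), 0 where there is no reading), "camera_matrix" (3x3 intrinsics, pixels), "pose" (4x4, takes a point from camera to world coordinates). Camera axes: x right, y up, looking along -z (the intrinsics and any distortion apply to the point x, -y, -z); pixel columns grow to the right and rows downward; lengths in m; the calibration is good to about 2 mm. A picture is of the moment at which its call begins.
- env.sign_off(): hands the job in, once; it reports no verdict.
The state is a dict: "time": time; "joint_pos": joint angles; "joint_velocities": joint speeds; "joint_efforts": joint torques, N m; "tcp_pos": TCP position; "tool_rot": TCP orientation; "force": force on the tool from outside, world axes, zero at the start; "ft_torque": the same for the moment, N m; "opening": finger opening in m.
Only numpy, scipy, OpenCV 4.12 (cv2) and the standard library are available. Lean on these libraries where they do the work, as an engineer would, in place of code of your own. Each camera call takes 0.05 s, during which the arm holds its last target. There are 200 camera calls.

## Working session

There is one attempt and no reset: what is moved stays moved. The work goes in short steps, Python scripts to look and compute and a shell command to move; the robot and the scene stay as the last step left them, time stands still between calls to the robot, and variables do not carry over. Pictures are saved under pics/ and viewed, about 8 in all and at most 12, crops included, and the job is handed in when it is done.

```bash
mkdir -p pics; ls
python3 - <<'E'
from bench import env,cams
import cv2,numpy as np
print(env.sense())
for n in("scene","top"):
    d=cams.get_image(n); np.savez(f"pics/{n}0.npz",**d)
    cv2.imwrite(f"pics/{n}0.png",d["color"][:,:,::-1]); print(n,d["camera_matrix"].tolist(),d["pose"].round(4).tolist())
E
```

```text
pics
{'time': 0.0, 'joint_pos': array([ 1.21248046,  0.50833164, -0.23749123,  1.5011567 ,  0.12565913,
        1.14888516, -0.15479421]), 'joint_velocities': array([-0.00021272, -0.00061285,  0.00087897, -0.00076052, -0.00039954,
        0.00053661,  0.00044186]), 'joint_efforts': array([-7.04299182e-04, -6.20597005e+01, -2.18691118e+00, -2.49658477e+01,
        1.26789583e-02,  1.20117929e-02,  1.53949156e-05]), 'tcp_pos': array([ 0.2792992 , -0.55854901,  0.23042411]), 'tool_rot': array([-1.39265826,  0.86229918, -0.8597812 ]), 'force': array([ 0.6440498 , -1.02686969,  0.04201074]), 'ft_torque': array([-0.03715563,  0.00853059,  0.00333299]), 'opening': 0.08532471435585445}
scene [[470.89244087277956, 0.0, 272.69796507307575], [0.0, 470.89244087277956, 214.93862325578831], [0.0, 0.0, 1.0]] [[-0.7681, 0.3343, -0.5461, 0.0605], [-0.6403, -0.4117, 0.6485, 0.5979], [-0.008, 0.8478, 0.5303, 0.5066], [0.0, 0.0, 0.0, 1.0]]
top [[388.5341163869352, 0.0, 277.3768182260719], [0.0, 388.5341163869352, 212.56255547658688], [0.0, 0.0, 1.0]] [[-0.1946, 0.9394, -0.2824, 0.2694], [-0.9809, -0.1845, 0.0621, 0.0936], [0.0063, 0.2891, 0.9573, 0.8784], [0.0, 0.0, 0.0, 1.0]]
```

View pics/scene0.png

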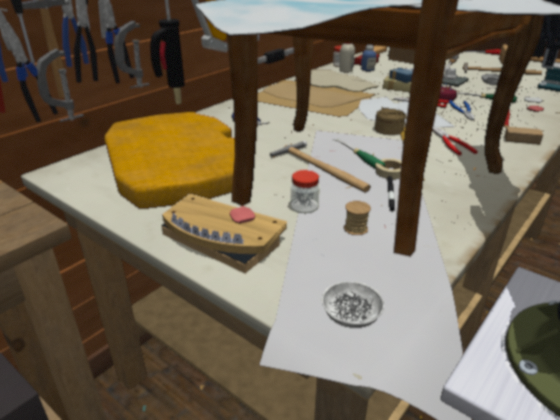

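View pics/top0.png

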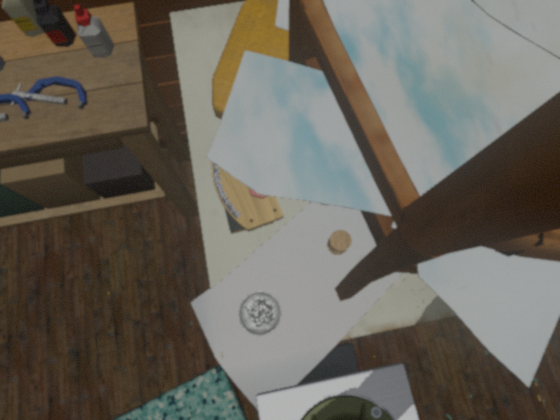

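The scene view shows the panel at about (225,228) with its teeth from (175,218) to (240,240), the chalk at (242,213), jar (305,190) and spool (357,217). In the top view the chair back partly hides the panel at (245,200). I'll measure it now.

```bash
cat > h.py <<'E'
import numpy as np,cv2
def load(n): return dict(np.load(f"pics/{n}.npz"))
def pts(d):
    K=d["camera_matrix"];h,w=d["depth"].shape;u,v=np.meshgrid(np.arange(w),np.arange(h));z=d["depth"]
    c=np.stack([(u-K[0,2])/K[0,0]*z,-(v-K[1,2])/K[1,1]*z,-z],-1)
    return c@d["pose"][:3,:3].T+d["pose"][:3,3]
def ray(d,uv,z):
    K=d["camera_matrix"];uv=np.atleast_2d(uv).astype(float)
    c=np.stack([(uv[:,0]-K[0,2])/K[0,0],-(uv[:,1]-K[1,2])/K[1,1],-np.ones(len(uv))],-1)@d["pose"][:3,:3].T
    o=d["pose"][:3,3]; return o+c*((z-o[2])/c[:,2])[:,None]
def proj(d,P):
    K=d["camera_matrix"];c=(np.atleast_2d(P)-d["pose"][:3,3])@d["pose"][:3,:3]
    return np.stack([K[0,0]*c[:,0]/-c[:,2]+K[0,2],K[1,1]*-c[:,1]/-c[:,2]+K[1,2]],-1)
E
python3 - <<'E'
from h import *
d=load("scene0");P=pts(d)
for uv in [(200,210),(250,230),(265,225),(190,203),(242,213),(305,178),(357,207),(180,217),(205,238),(235,238),(150,260),(300,150),(290,225)]: print(uv,P[uv[1],uv[0]].round(3))
c=d["color"]; hsv=cv2.cvtColor(c,cv2.COLOR_RGB2HSV)
m=(P[...,2]>.028)&(P[...,2]<.075);m[:180]=0;m[275:]=0;m[:,:150]=0;m[:,295:]=0
print(np.histogram(P[m][:,2],bins=np.arange(.028,.076,.003)))
Q=P[m];print(Q.min(0),Q.max(0))
im=cv2.resize(c[180:280,150:300],None,fx=5,fy=5,interpolation=cv2.INTER_CUBIC)
t=load("top0");im2=cv2.resize(t["color"][140:250,195:300],None,fx=4.5,fy=4.5,interpolation=cv2.INTER_CUBIC)
cv2.imwrite("pics/c1.png",im[:,:,::-1]);cv2.imwrite("pics/c2.png",im2[:,:,::-1])
E
```

```text
(200, 210) [0.659 0.102 0.041]
(250, 230) [0.539 0.093 0.041]
(265, 225) [0.528 0.065 0.042]
(190, 203) [0.693 0.096 0.041]
(242, 213) [0.579 0.069 0.05 ]
(305, 178) [ 0.543 -0.074  0.076]
(357, 207) [ 0.426 -0.081  0.051]
(180, 217) [0.642 0.163 0.062]
(205, 238) [0.581 0.162 0.042]
(235, 238) [0.531 0.138 0.052]
(150, 260) [ 0.671  0.22  -0.015]
(300, 150) [ 0.729 -0.308  0.002]
(290, 225) [ 0.531 -0.014  0.001]
(array([ 311,  302,  329,  366, 2946,  418,  351,  412,  249,  261,   89,
         17,    8,    3,    3]), array([0.028, 0.031, 0.034, 0.037, 0.04 , 0.043, 0.046, 0.049, 0.052,
       0.055, 0.058, 0.061, 0.064, 0.067, 0.07 , 0.073]))
[ 0.49075597 -0.07305449  0.02800372] [0.8085678  0.17160305 0.07227461]
```

View pics/c1.png

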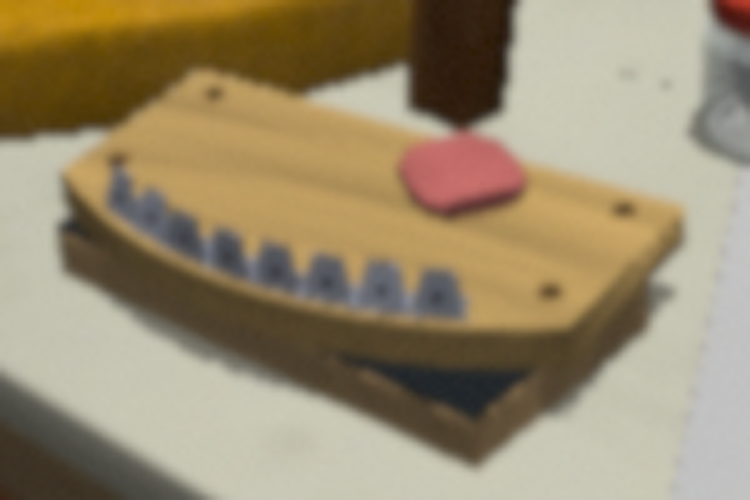

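The crop shows the panel corners at crop px (195,70), (685,210), (575,330) and (62,175), with eight upright grey teeth along the curve. Tooth 1 is at the right (440,313) and tooth 8 at the left (118,205). Next I'll fit the panel pose to these.

```bash
cat >> h.py <<'E'
A=(np.arange(1,9)-4.5)*.102
FOLD=np.stack([.196*np.sin(A),.196*np.cos(A)-.14],-1)
def fit(M,W):
    mc,wc=M.mean(0),W.mean(0);H=(M-mc).T@(W-wc);th=np.arctan2(H[0,1]-H[1,0],H[0,0]+H[1,1])
    R=np.array([[np.cos(th),-np.sin(th)],[np.sin(th),np.cos(th)]]);return th,R,wc-R@mc
E
python3 - <<'E'
from h import *
from scipy.optimize import least_squares
d=load("scene0");P=pts(d)
u=lambda L:np.array(L)/5+[150,180]-.4
cor=u([(195,70),(685,210),(575,332),(62,177)])
M=np.array([[.11,-.06],[-.11,-.06],[-.11,.027],[.11,.027]])
W=ray(d,cor,.0415)[:,:2]
th,R,t=fit(M,W);print("corners",np.degrees(th),t,(M@R.T+t-W).round(4).tolist())
teeth=u([(440,315),(383,308),(325,300),(273,287),(227,273),(184,253),(148,231),(118,207)])
W2=ray(d,teeth,.0425)[:,:2]
th,R,t=fit(FOLD,W2);print("teeth",np.degrees(th),t,(FOLD@R.T+t-W2).round(4).tolist())
# edges by depth: top-face mask, contour rays
z=P[...,2];m=((z>.0385)&(z<.0445)).astype(np.uint8);m[:180]=0;m[275:]=0;m[:,:150]=0;m[:,295:]=0
q=P[m>0]
q=q[(q[:,0]>.47)&(q[:,0]<.78)]
print("z med",np.median(q[:,2]),len(q), "hull rect",cv2.minAreaRect((q[:,:2]*1000).astype(np.float32)))
th,R,t=fit(np.r_[M,FOLD],np.r_[W,W2]);print("all",np.degrees(th),t, "resid",(np.r_[M,FOLD]@R.T+t-np.r_[W,W2]).round(4).tolist())
F=FOLD@R.T+t;print(F.round(4).tolist())
# point cloud of teeth in panel frame
s=(z>.048)&(z<.066);s[:180]=0;s[275:]=0;s[:,:150]=0;s[:,295:]=0
q=P[s];q=q[(q[:,0]>.47)&(q[:,0]<.78)]
p=(q[:,:2]-t)@R;r=np.hypot(p[:,0],p[:,1]+.14);k=r>.18;print("teeth r,z",np.percentile(r[k],[10,50,90]),np.percentile(q[k,2],[50,90,98,100]),k.sum())
print("chalk",np.median(q[~k],0))
E
```

```text
corners 11.96086608979004 [0.60023071 0.11056966] [[-0.0025, 0.001], [-0.0001, -0.0017], [0.0002, 0.0006], [0.0024, 0.0]]
teeth 10.518299042467424 [0.60449705 0.1068037 ] [[0.0013, 0.0011], [0.0009, 0.0012], [0.0006, -0.0005], [0.0001, -0.0008], [0.001, -0.0014], [-0.0004, -0.0009], [-0.0013, 0.0], [-0.0022, 0.0012]]
z med 0.04163659639663003 3423 hull rect ((642.850830078125, 72.4543228149414), (283.210205078125, 216.07044982910156), 17.76283073425293)
all 11.101068713973742 [0.60349343 0.10813999] resid [[0.0002, -0.0032], [0.002, -0.0027], [0.0035, -0.0001], [0.0064, -0.0039], [-0.0, 0.0016], [-0.0005, 0.0019], [-0.0009, 0.0004], [-0.0014, 0.0004], [-0.0006, -0.0], [-0.002, 0.0007], [-0.0028, 0.0018], [-0.0038, 0.0032]]
[[0.5279, 0.1378], [0.5454, 0.1474], [0.5638, 0.1551], [0.583, 0.1609], [0.6026, 0.1648], [0.6225, 0.1666], [0.6424, 0.1664], [0.6623, 0.1642]]
teeth r,z [0.19028553 0.19368476 0.19576396] [0.05351316 0.0587415  0.06056465 0.06167439] 457
chalk [0.64514244 0.0596614  0.05061968]
```

View pics/c2.png

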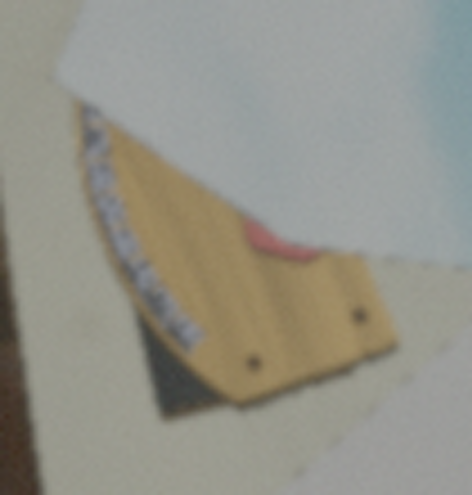

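The top crop shows the curved edge and teeth partly hidden by fabric of the chair back, whose height I need. The corner fits agree well, so next come the overhead clearance, the obstacles and the gripper yaw.

Run:
```python
from h import *
from scipy.spatial.transform import Rotation as Ro
R=Ro.from_rotvec([-1.39265826,0.86229918,-0.8597812]).as_matrix();print(R.round(3))
d=load("scene0");t=load("top0");P=pts(d);T=pts(t)
print("top cam corners",ray(t,[(248,229.8),(283.2,216.5)],.0415).round(4).tolist())
for uv in [(212,160),(225,175),(300,100),(260,195),(330,205),(385,213),(345,293),(400,225),(330,60),(245,60)]: print("top",uv,T[uv[1],uv[0]].round(3))
for uv in [(405,250),(420,150),(243,195),(243,100),(240,20),(430,20),(330,20),(495,165),(300,125)]: print("sc",uv,P[uv[1],uv[0]].round(3))
# lowest obstacle height map in 5cm cells from both clouds, z>0.02
Q=np.r_[P.reshape(-1,3),T.reshape(-1,3)];Q=Q[(Q[:,2]>.08)&(Q[:,2]<.75)]
print("min z / max z (cm) rows x=.2..0.85, cols y=.35..-.65")
for x in np.arange(.2,.86,.05):
    L=[]
    for y in np.arange(.35,-.66,-.05):
        z=Q[(abs(Q[:,0]-x)<.025)&(abs(Q[:,1]-y)<.025),2];L.append("  .  " if len(z)<3 else f"{z.min()*100:2.0f}/{z.max()*100:2.0f}")
    print(f"{x:.2f}"," ".join(L))
```

```text
[[ 0.447 -0.001  0.894]
 [-0.894  0.002  0.447]
 [-0.002 -1.    -0.   ]]
top cam corners [[0.4896, 0.111, 0.0415], [0.5047, 0.0282, 0.0415]]
top (212, 160) [0.507 0.135 0.385]
top (225, 175) [0.629 0.141 0.041]
top (300, 100) [ 0.564 -0.     0.404]
top (260, 195) [0.563 0.07  0.046]
top (330, 205) [ 0.522 -0.089  0.002]
top (385, 213) [ 0.382 -0.072  0.404]
top (345, 293) [ 0.312 -0.061  0.069]
top (400, 225) [ 0.345 -0.052  0.495]
top (330, 60) [ 0.535 -0.02   0.52 ]
top (245, 60) [0.652 0.063 0.394]
sc (405, 250) [ 0.311 -0.057  0.018]
sc (420, 150) [ 0.319 -0.068  0.201]
sc (243, 195) [ 0.647 -0.005  0.031]
sc (243, 100) [ 0.644 -0.014  0.228]
sc (240, 20) [0.546 0.088 0.389]
sc (430, 20) [ 0.333 -0.061  0.391]
sc (330, 20) [ 0.484 -0.044  0.378]
sc (495, 165) [ 0.298 -0.48   0.025]
sc (300, 125) [ 0.794 -0.393  0.028]
min z / max z (cm) rows x=.2..0.85, cols y=.35..-.65
0.20   .     .     .     .     .     .     .     .     .     .   40/41 40/41 40/40   .     .     .     .     .     .     .     .  
0.25   .     .     .     .     .     .     .     .     .   40/40 40/41 40/41 40/41
[... 918 characters left out ...]
39/40 39/41 40/41 34/35   .     .     .     .  
0.65   .     .     .     .     .   39/39 39/40  8/51  8/51 40/41 40/41 40/40 39/40 40/41 40/41 40/41 40/41   .     .     .     .  
0.70   .     .     .     .     .     .     .   40/45 40/41 40/41 40/41 40/41 40/41 40/41 40/41   .     .     .     .     .     .  
0.75   .     .     .     .     .     .     .   40/41 40/41 40/41   .     .     .     .     .    9/26   .     .     .     .     .  
0.80   .     .     .     .     .     .     .     .     .     .     .     .     .     .   10/26  8/26   .     .     .     .     .  
0.85   .     .     .     .     .     .     .     .     .     .     .     .     .     .     .     .     .     .     .     .     .
```

Run:
```python
from h import *
P=pts(load("scene0"));T=pts(load("top0"))
Q=np.r_[P[load("scene0")["depth"]>0],T[load("top0")["depth"]>0]]
print(Q.min(0),Q.max(0))
Q=Q[(Q[:,2]>.1)]
print("min/max z cm; rows x, cols y=.45..-.7")
print("      "+" ".join(f"{y*100:5.0f}" for y in np.arange(.45,-.71,-.05)))
for x in np.arange(-.3,.96,.05):
    L=[]
    for y in np.arange(.45,-.71,-.05):
        z=Q[(abs(Q[:,0]-x)<.025)&(abs(Q[:,1]-y)<.025),2];L.append("  .  " if len(z)<3 else f"{z.min()*100:2.0f}/{z.max()*100:2.0f}")
    print(f"{x:5.2f}"," ".join(L))
```

```text
[-0.25529766 -2.29663553 -0.75474033] [1.179905   1.17344262 0.75403568]
min/max z cm; rows x, cols y=.45..-.7
         45    40    35    30    25    20    15    10     5     0    -5   -10   -15   -20   -25   -30   -35   -40   -45   -50   -55   -60   -65   -70
-0.30   .     .     .     .     .     .     .     .     .     .     .     .     .     .     .     .     .     .     .     .     .     .     .     .  
-0.25   .     .     .     .     .     .     .     .     .     .     .     .     .     .     .     .     .     .     .     .     .     .     .     .  
-0.20   .     .     .     .     .     .     .     .     .     .     .     .     .     .     .     .     .     .     .     .     .     .     .     .  
-0.15   .     .     .     .     .     .     .     .     .     .     .     .     .     .     .     .     .     .     .     .     .     .     .     .  
-0.10   .     .     .     .     .     .     .     .     .     .     .     .     .     .     .     .     .     .     .     .     .     .     .     .  
-0.05   .     .     .     .     .     .     .     .     .     .     .     .     .     .  
[... 2358 characters left out ...]
   .     .   40/41 40/41 40/41   .     .     .     .     .   10/26   .     .     .     .     .     .  
 0.80   .     .     .     .     .     .     .     .     .     .     .     .     .     .     .     .   11/26 10/26   .     .     .     .     .     .  
 0.85   .     .     .     .     .     .     .     .     .     .     .     .     .     .     .     .     .     .     .     .     .     .     .     .  
 0.90   .     .     .     .     .     .     .     .     .     .     .     .     .     .     .     .     .     .     .     .     .     .     .     .  
 0.95   .     .     .     .     .     .     .     .     .     .     .     .     .     .     .     .     .     .     .     .     .     .     .     .
```

The post at (0.31,-0.06) is tall and stands between the arm on the right and the panel on the left, so I need to know how the arm moves. I'll start with a free-space retreat away from the chair and read the joints.

```bash
python3 -m inch '[{"gripper":255,"delta_pos":[-3,0,1],"turn":0},{"gripper":255,"delta_pos":[-3,0,1],"turn":0},{"gripper":255,"delta_pos":[-3,0,1],"turn":5}]'
cat > log.py <<'E'
from bench import env
import numpy as np,json
s=env.sense();print({k:np.round(s[k],3).tolist() for k in("time","joint_pos","tcp_pos","tool_rot","force","opening")})
open("log.jsonl","a").write(json.dumps([list(s["joint_pos"]),list(s["tcp_pos"]),list(s["tool_rot"])])+"\n")
E
python3 log.py;  python3 -m inch '[{"gripper":255,"delta_pos":[-3,1,0],"turn":5},{"gripper":255,"delta_pos":[-2,3,0],"turn":0},{"gripper":255,"delta_pos":[0,4,0],"turn":0},{"gripper":255,"delta_pos":[0,4,0],"turn":5}]'; python3 log.py
```

```text
time: 0.35
tcp_pos: [0.1955, -0.5544, 0.2567]
tool_rot: [-1.415, 0.787, -0.781]
force: [-0.4, -0.5, 0.0]
opening: 0.0515
{'time': 0.35, 'joint_pos': [1.361, 0.437, -0.261, 1.552, 0.113, 1.177, 0.072], 'tcp_pos': [0.195, -0.554, 0.257], 'tool_rot': [-1.415, 0.787, -0.781], 'force': [-0.446, -0.496, 0.011], 'opening': 0.051}
time: 0.68
tcp_pos: [0.1338, -0.4382, 0.2554]
tool_rot: [-1.464, 0.66, -0.65]
force: [0.5, 0.6, 1.5]
opening: 0.0006
{'time': 0.683, 'joint_pos': [1.468, 0.236, -0.314, 1.868, 0.083, 1.059, 0.281], 'tcp_pos': [0.134, -0.438, 0.255], 'tool_rot': [-1.464, 0.66, -0.65], 'force': [0.459, 0.551, 1.465], 'opening': 0.001}
```

```bash
cat > fk.py <<'E'
import numpy as np,json,itertools
from scipy.spatial.transform import Rotation as Ro
from scipy.optimize import least_squares
def chain(q,sg,L):  # L: hs,a0,L1,a1,L2,a2,L3
    s=sg;P=[np.zeros(3)];R=Ro.from_euler('Z',s[0]*q[0]);p=R.apply([L[1],0,L[0]]);P.append(p)
    R=R*Ro.from_euler('Y',q[1])*Ro.from_euler('Z',s[1]*q[2]);p=p+R.apply([L[3],0,L[2]]);P.append(p)
    R=R*Ro.from_euler('Y',q[3]);p=p+R.apply([-L[3],0,0]);P.append(p);R=R*Ro.from_euler('Z',s[2]*q[4]);p=p+R.apply([0,0,L[4]]);P.append(p)
    R=R*Ro.from_euler('Y',q[5]);p=p+R.apply([L[5],0,L[6]]);P.append(p)
    return np.array(P),R
E
python3 - <<'E'
from fk import *
D=[json.loads(l) for l in open("log.jsonl")]
D.insert(0,[[1.21248046,.50833164,-.23749123,1.5011567,.12565913,1.14888516,-.15479421],[.2792992,-.55854901,.23042411],[-1.39265826,.86229918,-.8597812]])
for sg in itertools.product([-1,1],repeat=3):
    e=[];
    for q,p,r in D:
        e.append(chain(np.array(q),sg,[0]*7)[1].apply([0,0,1]))
    f=lambda L:np.ravel([chain(np.array(q),sg,L)[0][-1]-p for q,p,r in D])
    s=least_squares(lambda L:np.r_[f(L),1e-3*np.array([L[1],L[3],L[5]])],[.3,0,.4,0,.4,0,.25])
    print(sg,np.array(e)[0].round(3),np.array(e)[-1].round(3),abs(f(s.x)).max().round(4),s.x.round(3))
E
```

```text
(-1, -1, -1) [-0.001  0.002 -1.   ] [-0.004  0.007 -1.   ] 0.0023 [-0.044  0.071  0.587  0.014  0.4    0.11   0.081]
(-1, -1, 1) [ 0.191  0.124 -0.974] [ 0.129  0.065 -0.989] 0.0018 [-0.173  0.057  0.578 -0.01   0.358  0.024 -0.051]
(-1, 1, -1) [-0.225 -0.032 -0.974] [-0.14   0.037 -0.989] 0.0033 [-0.379  0.591  0.607 -0.046  0.33   0.518 -0.234]
(-1, 1, 1) [-0.     0.002 -1.   ] [ 0.002  0.008 -1.   ] 0.0047 [-0.808  0.568  0.628 -0.029  0.355  0.551 -0.645]
(1, -1, -1) [-0.    -0.002 -1.   ] [ 0.002 -0.008 -1.   ] 0.165 [ 9.100e-02 -4.000e-03  3.190e-01  1.103e+00  1.708e+00  3.660e+00
 -1.000e-03]
(1, -1, 1) [-0.225  0.032 -0.974] [-0.14  -0.037 -0.989] 0.0587 [-1.771 -1.044 -0.172 -0.082 -0.253 -0.892 -2.167]
(1, 1, -1) [ 0.191 -0.124 -0.974] [ 0.129 -0.065 -0.989] 0.0502 [2.217 0.275 0.166 0.397 0.281 1.468 2.277]
(1, 1, 1) [-0.001 -0.002 -1.   ] [-0.004 -0.007 -1.   ] 0.1588 [15.949 -0.945 -0.484 -0.548 -1.194 -2.649 15.471]
```

```bash
python3 -m inch '[{"gripper":255,"delta_pos":[-3,3,0],"turn":5},{"gripper":255,"delta_pos":[-3,3,0],"turn":5},{"gripper":255,"delta_pos":[-1,4,0],"turn":5},{"gripper":255,"delta_pos":[0,4,0],"turn":5},{"gripper":255,"delta_pos":[0,0,0],"turn":0}]'; python3 log.py; python3 -m inch '[{"gripper":255,"delta_pos":[0,3,3],"turn":0},{"gripper":255,"delta_pos":[0,3,3],"turn":0},{"gripper":255,"delta_pos":[0,2,3],"turn":0},{"gripper":255,"delta_pos":[0,0,0],"turn":0}]'; python3 log.py
python3 - <<'E'
from fk import *
D=[json.loads(l) for l in open("log.jsonl")]
D.insert(0,[[1.21248046,.50833164,-.23749123,1.5011567,.12565913,1.14888516,-.15479421],[.2792992,-.55854901,.23042411],[-1.39265826,.86229918,-.8597812]])
f=lambda L:np.ravel([chain(np.array(q),(-1,-1,-1),np.r_[L[:6],.3])[0][-1]-p for q,p,r in D])
s=least_squares(lambda L:np.r_[f(L),1e-3*L],[.3,0,.4,0,.4,0]);print(s.x.round(3),abs(f(s.x)).max())
L=np.r_[s.x,.3];print(chain(np.array(D[-1][0]),(-1,-1,-1),L)[0].round(3))
E
```

```text
time: 1.1
tcp_pos: [0.0631, -0.2869, 0.2526]
tool_rot: [-1.529, 0.376, -0.357]
force: [-0.5, 1.3, -1.0]
opening: 0.0001
{'time': 1.1, 'joint_pos': [1.618, -0.034, -0.339, 2.185, -0.007, 1.004, 0.816], 'tcp_pos': [0.063, -0.287, 0.253], 'tool_rot': [-1.529, 0.376, -0.357], 'force': [-0.5, 1.298, -0.993], 'opening': 0.0}
time: 1.43
tcp_pos: [0.0623, -0.2183, 0.3246]
tool_rot: [-1.525, 0.384, -0.36]
force: [-0.3, -0.5, 0.6]
opening: 0.0
{'time': 1.433, 'joint_pos': [1.472, -0.225, -0.21, 2.123, -0.043, 1.258, 0.806], 'tcp_pos': [0.062, -0.218, 0.325], 'tool_rot': [-1.525, 0.384, -0.36], 'force': [-0.274, -0.524, 0.565], 'opening': 0.0}
[0.181 0.083 0.577 0.002 0.378 0.081] 0.008918064892969008
[[ 0.     0.     0.   ]
 [ 0.008 -0.083  0.181]
 [-0.004  0.044  0.744]
 [-0.004  0.043  0.745]
 [ 0.098 -0.299  0.622]
 [ 0.071 -0.217  0.324]]
```

Run:
```python
from bench import env,cams
import cv2,numpy as np
d=cams.get_image("top"); np.savez(f"pics/top1.npz",**d)
a=np.load("pics/top0.npz");c=d["color"]
cv2.imwrite("pics/top1.png",np.hstack([c])[:,:,::-1])
from h import *
T=pts(d);m=abs(d["depth"]-a["depth"])>.02;m&=d["depth"]>0;print(m.sum(),T[m].min(0),T[m].max(0))
n=(abs(T[...,0]-.31)<.06)&(abs(T[...,1]+.06)<.06)&(T[...,2]>.1)
q=T[n]
for z in np.arange(.1,.8,.08):
    k=abs(q[:,2]-z)<.04
    if k.any(): print(round(z,2),q[k].min(0).round(3),q[k].max(0).round(3))
```

```text
962 [-0.24119022 -0.97084099 -0.75532904] [1.16952206 1.16207651 0.75303842]
0.1 [ 0.312 -0.097  0.1  ] [ 0.343 -0.06   0.14 ]
0.18 [ 0.312 -0.097  0.14 ] [ 0.349 -0.061  0.22 ]
0.26 [ 0.311 -0.07   0.22 ] [ 0.348 -0.06   0.3  ]
0.34 [ 0.305 -0.113  0.3  ] [ 0.37  -0.059  0.38 ]
0.42 [ 0.25 -0.12  0.38] [ 0.37  -0.057  0.46 ]
0.5 [ 0.303 -0.075  0.46 ] [ 0.37  -0.045  0.54 ]
0.58 [ 0.276 -0.108  0.54 ] [ 0.352 -0.039  0.62 ]
0.66 [ 0.278 -0.103  0.62 ] [ 0.345 -0.031  0.7  ]
0.74 [ 0.288 -0.041  0.7  ] [ 0.337 -0.025  0.754]
```

View pics/top1.png

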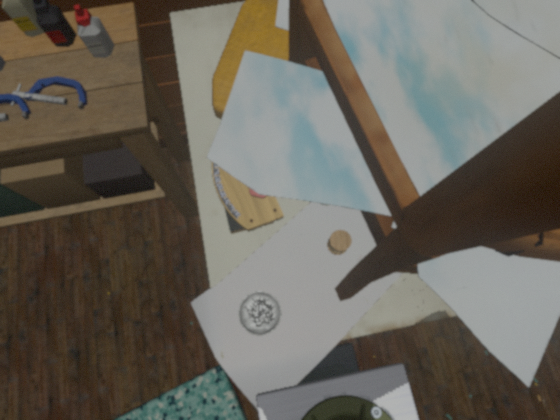

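```bash
cat > fk2.py <<'E'
from fk import *
E3=np.eye(3)
def chain2(q,L):
    # L: a0,hs | y1,L1,a1 | b1,L2,y2 | a2,y3
    R=Ro.from_euler('Z',-q[0]);P=[np.zeros(3)];p=R.apply([L[0],0,L[1]]);P.append(p)
    R=R*Ro.from_euler('Y',q[1])*Ro.from_euler('Z',-q[2]);p=p+R.apply([L[4],L[2],L[3]]);P.append(p)
    R=R*Ro.from_euler('Y',q[3])*Ro.from_euler('Z',-q[4]) if 0 else R*Ro.from_euler('Y',q[3]);p=p+R.apply([L[5],L[7],0]);P.append(p)
    R=R*Ro.from_euler('Z',-q[4]);p=p+R.apply([0,0,L[6]]);P.append(p)
    R=R*Ro.from_euler('Y',q[5]);p=p+R.apply([L[8],L[9],.3]);P.append(p);return np.array(P)
def data():
    D=[json.loads(l) for l in open("log.jsonl")]
    D.insert(0,[[1.21248046,.50833164,-.23749123,1.5011567,.12565913,1.14888516,-.15479421],[.2792992,-.55854901,.23042411],[-1.39265826,.86229918,-.8597812]])
    return D
def solve(free):
    D=data();x0=np.array([0,.2,0,.45,0,0,.4,0,0,0.])
    def full(v): x=x0.copy();x[free]=v;return x
    f=lambda v:np.ravel([chain2(np.array(q),full(v))[-1]-p for q,p,r in D])
    s=least_squares(lambda v:np.r_[f(v),2e-3*(v-x0[free])],x0[free]);return full(s.x),f(s.x)
E
python3 - <<'E'
from fk2 import *
for fr in ([1,3,6],[0,1,3,6],[1,3,6,8],[0,1,3,6,8],[0,1,3,4,5,6,8],list(range(10))):
    x,e=solve(fr);print(fr,x.round(3),"max",abs(e).max().round(4),"rms",e.std().round(4))
print(e.reshape(-1,3).round(4))
x,e=solve([0,1,3,4,5,6,8]);print(e.reshape(-1,3).round(4));print(chain2(np.array(data()[-1][0]),x).round(3))
E
```

```text
[1, 3, 6] [0.    0.166 0.    0.594 0.    0.    0.376 0.    0.    0.   ] max 0.0229 rms 0.009
[0, 1, 3, 6] [0.076 0.149 0.    0.576 0.    0.    0.299 0.    0.    0.   ] max 0.0109 rms 0.005
[1, 3, 6, 8] [0.    0.171 0.    0.594 0.    0.    0.388 0.    0.011 0.   ] max 0.0226 rms 0.009
[0, 1, 3, 6, 8] [0.084 0.182 0.    0.577 0.    0.    0.378 0.    0.079 0.   ] max 0.0088 rms 0.0028
[0, 1, 3, 4, 5, 6, 8] [0.084 0.182 0.    0.577 0.002 0.    0.378 0.    0.081 0.   ] max 0.0088 rms 0.0028
[0, 1, 2, 3, 4, 5, 6, 7, 8, 9] [-0.001  0.187 -0.01   0.579 -0.001  0.003  0.384 -0.01   0.    -0.005] max 0.0004 rms 0.0001
[[-0.0001  0.0003  0.    ]
 [-0.0001 -0.0004 -0.    ]
 [ 0.      0.      0.    ]
 [ 0.0001  0.0001  0.    ]
 [ 0.0001 -0.     -0.    ]]
[[ 0.0023  0.0014 -0.0002]
 [ 0.0006  0.0001  0.0003]
 [-0.0043 -0.0011  0.0004]
 [-0.0031 -0.0001  0.0002]
 [ 0.0088  0.0013 -0.0008]]
[[ 0.     0.     0.   ]
 [ 0.008 -0.083  0.182]
 [-0.004  0.043  0.746]
 [-0.004  0.043  0.745]
 [ 0.097 -0.299  0.622]
 [ 0.071 -0.217  0.324]]
```

Run:
```python
from h import *
T=pts(load("top0"));P=pts(load("scene0"));Q=np.r_[T.reshape(-1,3),P.reshape(-1,3)]
r=np.hypot(Q[:,0],Q[:,1]);az=np.degrees(np.arctan2(Q[:,1],Q[:,0]))
for a in range(-90,50,5):
    k=(abs(az-a)<2.5)&(Q[:,2]>.03)&(r>.05)
    if k.any():
        i=np.flatnonzero(k)[np.argsort(r[k])[5:6]];print(a,r[i].round(3),Q[i].round(3))
d=load("top0");print(ray(d,[(530,385)],.405))
```

```text
-75 [1.311] [[ 0.375 -1.256  0.059]]
-70 [0.77] [[ 0.293 -0.712  0.031]]
-65 [0.55] [[ 0.246 -0.492  0.296]]
-60 [0.541] [[ 0.285 -0.46   0.345]]
-55 [0.518] [[ 0.299 -0.423  0.335]]
-50 [0.234] [[ 0.154 -0.176  0.402]]
-45 [0.235] [[ 0.159 -0.172  0.403]]
-40 [0.24] [[ 0.18  -0.158  0.403]]
-35 [0.246] [[ 0.195 -0.149  0.402]]
-30 [0.082] [[ 0.072 -0.039  0.04 ]]
-25 [0.269] [[ 0.239 -0.124  0.4  ]]
-20 [0.29] [[ 0.27  -0.105  0.402]]
-15 [0.294] [[ 0.286 -0.069  0.623]]
-10 [0.291] [[ 0.288 -0.041  0.707]]
-5 [0.075] [[ 0.074 -0.007  0.039]]
0 [0.073] [[0.073 0.002 0.046]]
5 [0.071] [[0.071 0.009 0.056]]
10 [0.07] [[0.07  0.01  0.058]]
15 [0.07] [[0.067 0.019 0.064]]
20 [0.07] [[0.065 0.024 0.063]]
25 [0.069] [[0.063 0.029 0.066]]
30 [0.07] [[0.059 0.037 0.062]]
35 [0.07] [[0.057 0.041 0.06 ]]
40 [0.071] [[0.056 0.043 0.053]]
45 [0.072] [[0.053 0.049 0.042]]
[[ 0.15510063 -0.1769192   0.405     ]]
```

The fit shows a plain shoulder-elbow-wrist arm. It can pass inside the post (r ≥ 0.29) and the cloth corner (r ≥ 0.234) at r ≈ 0.175, z ≈ 0.225, so I'll go down there and sweep round.

```bash
python3 -m inch '[{"gripper":0,"delta_pos":[0,0,-3.5],"turn":0},{"gripper":0,"delta_pos":[0,1,-3.5],"turn":0},{"gripper":0,"delta_pos":[-0.5,1.7,-3],"turn":0},{"gripper":0,"delta_pos":[-0.5,1.7,-1],"turn":0},{"gripper":0,"delta_pos":[0,0,0],"turn":0}]'; python3 log.py
```

```text
time: 1.9
tcp_pos: [0.0522, -0.1752, 0.2077]
tool_rot: [-1.527, 0.38, -0.359]
force: [-0.1, 1.7, -0.2]
opening: 0.0605
{'time': 1.9, 'joint_pos': [1.466, -0.183, -0.251, 2.449, -0.052, 0.888, 0.781], 'tcp_pos': [0.052, -0.175, 0.208], 'tool_rot': [-1.527, 0.38, -0.359], 'force': [-0.103, 1.726, -0.19], 'opening': 0.061}
```

```bash
python3 -m inch '[{"gripper":255,"delta_pos":[1.5,0.3,0.5],"turn":0},{"gripper":255,"delta_pos":[2.0,1.0,0.3],"turn":6},{"gripper":255,"delta_pos":[2.0,1.2,0],"turn":6},{"gripper":255,"delta_pos":[2.0,1.5,0],"turn":6},{"gripper":255,"delta_pos":[0,0,0],"turn":0}]'; python3 log.py
```

```text
time: 2.32
tcp_pos: [0.131, -0.1364, 0.2143]
tool_rot: [-1.553, 0.131, -0.107]
force: [0.3, -1.0, 0.4]
opening: 0.0021
{'time': 2.317, 'joint_pos': [1.296, -0.191, -0.473, 2.422, -0.109, 0.914, 0.747], 'tcp_pos': [0.131, -0.136, 0.214], 'tool_rot': [-1.553, 0.131, -0.107], 'force': [0.324, -0.979, 0.371], 'opening': 0.002}
```

```bash
python3 -m inch '[{"gripper":255,"delta_pos":[0.6,2.4,0],"turn":6},{"gripper":255,"delta_pos":[1.1,2.2,0],"turn":6},{"gripper":255,"delta_pos":[0.9,2.4,0],"turn":6},{"gripper":255,"delta_pos":[0.6,2.5,0],"turn":6},{"gripper":255,"delta_pos":[0,0,0],"turn":0}]'; python3 log.py
```

```text
time: 2.73
tcp_pos: [0.1661, -0.053, 0.215]
tool_rot: [-1.552, -0.175, 0.196]
force: [-0.3, -0.6, 0.3]
opening: -0.0
{'time': 2.733, 'joint_pos': [0.849, -0.231, -0.48, 2.442, -0.137, 0.928, 0.701], 'tcp_pos': [0.166, -0.053, 0.215], 'tool_rot': [-1.552, -0.175, 0.196], 'force': [-0.307, -0.558, 0.337], 'opening': -0.0}
```

```bash
python3 -m inch '[{"gripper":255,"delta_pos":[0.5,2.4,0],"turn":6},{"gripper":255,"delta_pos":[0.2,2.6,0],"turn":6},{"gripper":255,"delta_pos":[0,2.6,0],"turn":6},{"gripper":255,"delta_pos":[-0.2,2.6,0],"turn":6},{"gripper":255,"delta_pos":[0,2.6,0],"turn":0}]'; python3 log.py
```

```text
time: 3.15
tcp_pos: [0.1754, 0.0673, 0.2156]
tool_rot: [-1.505, -0.481, 0.499]
force: [1.4, 0.5, -0.5]
opening: 0.0002
{'time': 3.15, 'joint_pos': [0.335, -0.222, -0.601, 2.424, -0.168, 0.92, 0.475], 'tcp_pos': [0.175, 0.067, 0.216], 'tool_rot': [-1.505, -0.481, 0.499], 'force': [1.379, 0.472, -0.476], 'opening': 0.0}
```

```bash
python3 -m inch '[{"gripper":255,"delta_pos":[0,3,1],"turn":0},{"gripper":255,"delta_pos":[0.5,3,1],"turn":0},{"gripper":255,"delta_pos":[1,3,1],"turn":0},{"gripper":0,"delta_pos":[2.5,3,0],"turn":0},{"gripper":0,"delta_pos":[3,2,0],"turn":0}]'; python3 log.py
python3 - <<'E'
from fk2 import *
x,e=solve(list(range(10)));print(x.round(3),abs(e).max().round(4));s=json.loads(open("log.jsonl").readlines()[-1])
print(chain2(np.array(s[0]),x).round(3));print(Ro.from_rotvec(s[2]).as_matrix().round(3))
E
```

```text
time: 3.57
tcp_pos: [0.2474, 0.2135, 0.2476]
tool_rot: [-1.504, -0.478, 0.487]
force: [0.2, -1.4, -0.3]
opening: 0.0235
{'time': 3.567, 'joint_pos': [0.273, 0.049, -1.085, 2.142, 0.036, 0.976, -0.214], 'tcp_pos': [0.247, 0.214, 0.248], 'tool_rot': [-1.504, -0.478, 0.487], 'force': [0.248, -1.378, -0.252], 'opening': 0.024}
[-0.002  0.187 -0.013  0.579 -0.002  0.003  0.385 -0.013 -0.     0.001] 0.0032
[[ 0.     0.     0.   ]
 [-0.002  0.001  0.187]
 [ 0.033 -0.017  0.765]
 [ 0.041 -0.027  0.762]
 [ 0.254  0.211  0.547]
 [ 0.251  0.214  0.247]]
[[ 0.815 -0.009 -0.579]
 [ 0.579  0.009  0.815]
 [-0.002 -1.     0.013]]
```

Past the post, but q3 has drifted towards its limit. I'll simulate the extension with the fitted model to see where the elbow goes.

```bash
cat > sim.py <<'E'
from fk2 import *
X,_=solve(list(range(10)))
def pose(q):
    P=chain2(q,X);R=Ro.from_euler('Z',-q[0])*Ro.from_euler('Y',q[1])*Ro.from_euler('Z',-q[2])*Ro.from_euler('Y',q[3])*Ro.from_euler('Z',-q[4])*Ro.from_euler('Y',q[5])*Ro.from_euler('Z',-q[6]);return P,R
def step(q,dp,turn=0,n=6):
    P0,R0=pose(q);tp=P0[-1]+dp;tR=Ro.from_euler('z',turn,degrees=True)*R0
    for _ in range(n):
        P,R=pose(q);e=np.r_[tp-P[-1],(tR*R.inv()).as_rotvec()]
        J=np.zeros((6,7))
        for j in range(7):
            h=q.copy();h[j]+=1e-5;P2,R2=pose(h);J[:,j]=np.r_[(P2[-1]-P[-1]),(R2*R.inv()).as_rotvec()]/1e-5
        q=q+np.linalg.pinv(J,rcond=1e-3)@e
    return q
E
python3 - <<'E'
from sim import *
D=data()
# validate: replay last logged segment
q=np.array(D[-2][0]);d=(np.array(D[-1][1])-D[-2][1])/8
for k in range(8): q=step(q,d)
print("pred",q.round(3),"true",np.round(D[-1][0],3))
q=np.array(D[-1][0])
for name,wp in {"A":[[.45,.27,.25],[.58,.25,.12]],"B":[[.35,.35,.25],[.58,.25,.12]],"C":[[.2,.45,.25],[.4,.5,.25],[.58,.25,.12]]}.items():
    qq=q.copy()
    for w in wp:
        d=(np.array(w)-pose(qq)[0][-1])/10
        for k in range(10):qq=step(qq,d)
        print(name,w,qq.round(2),"elbow",pose(qq)[0][2].round(3))
E
```

```text
pred [ 0.235  0.043 -1.044  2.142  0.028  0.983 -0.197] true [ 0.273  0.049 -1.085  2.142  0.036  0.976 -0.214]
A [0.45, 0.27, 0.25] [ 0.07  0.45 -0.96  1.73  0.38  1.17 -0.39] elbow [ 0.257 -0.026  0.705]
A [0.58, 0.25, 0.12] [ 0.03  0.73 -0.83  1.62  0.58  1.06 -0.35] elbow [ 0.389 -0.023  0.614]
B [0.35, 0.35, 0.25] [-0.12  0.41 -1.01  1.8   0.36  1.14 -0.63] elbow [0.236 0.02  0.715]
B [0.58, 0.25, 0.12] [ 0.05  0.74 -0.86  1.62  0.6   1.07 -0.37] elbow [ 0.393 -0.028  0.611]
C [0.2, 0.45, 0.25] [-0.46  0.41 -1.05  1.81  0.38  1.14 -1.02] elbow [0.218 0.099 0.714]
C [0.4, 0.5, 0.25] [-0.41  0.64 -0.96  1.43  0.52  1.34 -0.77] elbow [0.328 0.132 0.645]
C [0.58, 0.25, 0.12] [ 0.07  0.76 -0.92  1.62  0.65  1.1  -0.4 ] elbow [ 0.401 -0.039  0.602]
```

```bash
cat > loop.py <<'E'
from sim import *
PO=np.array([.31,-.06])
def go(q,wps,ds=.03):
    mn=9;q3=[]
    for w in wps:
        P=pose(q)[0][-1];n=max(1,int(np.ceil(np.linalg.norm(w-P)/ds)));d=(np.array(w)-P)/n
        for k in range(n):
            q=step(q,d,n=3);E=pose(q)[0];
            for a,b in((1,2),(2,4)):
                for t in np.linspace(.2,1,9): mn=min(mn,np.linalg.norm((E[a]*(1-t)+E[b]*t)[:2]-PO))
            q3.append(q[2])
    return q,mn,min(q3)
def arc(r,a0,a1,z,n=6): return [np.array([r*np.cos(a),r*np.sin(a),z]) for a in np.radians(np.linspace(a0,a1,n))]
E
python3 - <<'E'
from loop import *
D=data();q0=np.array(D[-1][0])
for re,ze in((.4,.25),(.45,.25),(.5,.25),(.4,.4),(.5,.4),(.6,.3)):
  for hi in(75,90):
    q=q0.copy();out=[]
    q,m,a=go(q,arc(.33,41,hi,.25,4));out.append((q[2].round(2),round(m,2)))   # first swing left at present r
    for k in range(2):
        q,m,a=go(q,arc(.18,hi,10,.22,8));out.append((q[2].round(2),round(m,2)))
        q,m,a=go(q,arc(re,10,hi,ze,8) if k else arc(re,25,hi,ze,8));out.append((q[2].round(2),round(m,2),q[0].round(2)))
    print(re,ze,hi,out)
E
```

```text
0.4 0.25 75 [(np.float64(-1.32), np.float64(0.23)), (np.float64(-0.2), np.float64(0.16)), (np.float64(-0.69), np.float64(0.15), np.float64(-0.77)), (np.float64(0.13), np.float64(0.16)), (np.float64(-0.18), np.float64(0.11), np.float64(-1.21))]
0.4 0.25 90 [(np.float64(-1.41), np.float64(0.23)), (np.float64(-0.07), np.float64(0.16)), (np.float64(-0.61), np.float64(0.15), np.float64(-1.1)), (np.float64(0.34), np.float64(0.16)), (np.float64(0.09), np.float64(0.11), np.float64(-1.71))]
0.45 0.25 75 [(np.float64(-1.32), np.float64(0.23)), (np.float64(-0.2), np.float64(0.16)), (np.float64(-0.61), np.float64(0.15), np.float64(-0.87)), (np.float64(0.18), np.float64(0.16)), (np.float64(0.0), np.float64(0.11), np.float64(-1.36))]
0.45 0.25 90 [(np.float64(-1.41), np.float64(0.23)), (np.float64(-0.07), np.float64(0.16)), (np.float64(-0.51), np.float64(0.15), np.float64(-1.21)), (np.float64(0.41), np.float64(0.16)), (np.float64(0.38), np.float64(0.11), np.float64(-1.93))]
0.5 0.25 75 [(np.float64(-1.32), np.float64(0.23)), (np.float64(-0.2), np.float64(0.16)), (np.float64(-0.54), np.float64(0.14
[... 1116 characters left out ...]
.41), np.float64(0.23)), (np.float64(-0.07), np.float64(0.16)), (np.float64(-0.55), np.float64(0.14), np.float64(-1.2)), (np.float64(0.39), np.float64(0.16)), (np.float64(0.29), np.float64(0.11), np.float64(-1.83))]
0.6 0.3 75 [(np.float64(-1.32), np.float64(0.23)), (np.float64(-0.2), np.float64(0.16)), (np.float64(-0.47), np.float64(0.13), np.float64(-1.05)), (np.float64(0.27), np.float64(0.16)), (np.float64(0.32), np.float64(0.11), np.float64(-1.54))]
0.6 0.3 90 [(np.float64(-1.41), np.float64(0.23)), (np.float64(-0.07), np.float64(0.16)), (np.float64(-0.34), np.float64(0.14), np.float64(-1.39)), (np.float64(0.51), np.float64(0.16)), (np.float64(0.84), np.float64(0.11), np.float64(-2.09))]
```

```bash
python3 - <<'E'
from loop import *
q0=np.array(data()[-1][0])
for hi,lo in((65,20),(70,15),(75,20)):
    q,m,a=go(q0,arc(.33,41,hi,.25,4));s=[(q[2].round(2),round(m,2))]
    q,m,a=go(q,arc(.18,hi,lo,.22,6));s.append((q[2].round(2),round(m,2)))
    q,m,a=go(q,[[.42,.27,.22],[.58,.24,.12]]);s.append((q.round(2).tolist(),round(m,2)))
    print(hi,lo,s,pose(q)[0][2].round(3))
E
python3 -m inch '[{"gripper":255,"delta_pos":[-2.5,2,0],"turn":0},{"gripper":255,"delta_pos":[-2.7,1.7,0],"turn":0},{"gripper":255,"delta_pos":[-2.9,1.5,0],"turn":0},{"gripper":255,"delta_pos":[-3,1.2,0],"turn":0},{"gripper":255,"delta_pos":[-3,0.5,0],"turn":0}]'; python3 log.py
```

```text
65 20 [(np.float64(-1.26), np.float64(0.23)), (np.float64(-0.39), np.float64(0.18)), ([-0.11, 0.65, -0.53, 1.63, 0.36, 0.96, -0.14], np.float64(0.09))] [0.351 0.028 0.645]
70 15 [(np.float64(-1.29), np.float64(0.23)), (np.float64(-0.3), np.float64(0.17)), ([-0.15, 0.64, -0.46, 1.63, 0.32, 0.95, -0.1], np.float64(0.1))] [0.345 0.04  0.649]
75 20 [(np.float64(-1.32), np.float64(0.23)), (np.float64(-0.31), np.float64(0.18)), ([-0.17, 0.64, -0.43, 1.63, 0.29, 0.94, -0.08], np.float64(0.1))] [0.342 0.045 0.651]
time: 3.98
tcp_pos: [0.1216, 0.2912, 0.2463]
tool_rot: [-1.472, -0.44, 0.478]
force: [-0.2, 0.9, -0.6]
opening: 0.0001
{'time': 3.983, 'joint_pos': [0.064, -0.009, -1.239, 2.178, -0.072, 0.945, -0.544], 'tcp_pos': [0.122, 0.291, 0.246], 'tool_rot': [-1.472, -0.44, 0.478], 'force': [-0.24, 0.928, -0.628], 'opening': 0.0}
```

```bash
python3 -m inch '[{"gripper":255,"delta_pos":[-1.3,-3.1,-0.7],"turn":0},{"gripper":255,"delta_pos":[-1.3,-3.1,-0.7],"turn":0},{"gripper":255,"delta_pos":[-1.2,-3.1,-0.7],"turn":0},{"gripper":255,"delta_pos":[-0.5,-3,-0.7],"turn":0},{"gripper":255,"delta_pos":[1.5,-1.0,0],"turn":0}]'; python3 log.py
```

```text
time: 4.4
tcp_pos: [0.0977, 0.182, 0.2235]
tool_rot: [-1.465, -0.432, 0.477]
force: [0.5, 0.9, -0.3]
opening: -0.0004
{'time': 4.4, 'joint_pos': [-0.197, -0.225, -0.667, 2.395, -0.252, 0.934, -0.116], 'tcp_pos': [0.098, 0.182, 0.223], 'tool_rot': [-1.465, -0.432, 0.477], 'force': [0.537, 0.891, -0.337], 'opening': -0.0}
```

```bash
python3 -m inch '[{"gripper":255,"delta_pos":[1.2,-3.2,0],"turn":0},{"gripper":255,"delta_pos":[2.2,-2.5,0],"turn":0},{"gripper":255,"delta_pos":[1.8,-2.7,0],"turn":0},{"gripper":255,"delta_pos":[1.4,-3,0],"turn":0},{"gripper":255,"delta_pos":[0.8,-3,0],"turn":0}]'; python3 log.py
python3 - <<'E'
from loop import *
q0=np.array(data()[-1][0])
T=[[.42,.27,.22],[.58,.24,.12]]
def rep(n,q,m): print(n,q.round(2),round(m,3),pose(q)[0][2].round(3))
q,m,_=go(q0,T);rep("direct",q,m)
for re in (.35,.42,.5):
  for hi in(45,60):
    q,m1,_=go(q0,arc(re,30,hi,.25,4)+arc(.18,hi,8,.22,6));print(q[2].round(2),round(m1,2));q,m,_=go(q,T);rep((re,hi),q,m)
E
```

```text
time: 4.82
tcp_pos: [0.1778, 0.0396, 0.2238]
tool_rot: [-1.464, -0.441, 0.48]
force: [1.8, 1.2, 0.3]
opening: -0.0003
{'time': 4.817, 'joint_pos': [-0.158, -0.198, -0.065, 2.41, -0.082, 0.96, 0.419], 'tcp_pos': [0.178, 0.04, 0.224], 'tool_rot': [-1.464, -0.441, 0.48], 'force': [1.773, 1.18, 0.307], 'opening': -0.0}
direct [-0.26  0.62 -0.23  1.62  0.09  0.93  0.08] 0.13 [0.329 0.077 0.655]
0.06 0.14
(0.35, 45) [-0.33  0.62 -0.12  1.62  0.01  0.93  0.16] 0.134 [0.32  0.099 0.658]
0.14 0.14
(0.35, 60) [-0.38  0.62 -0.03  1.62 -0.05  0.93  0.22] 0.134 [0.314 0.115 0.658]
0.1 0.14
(0.42, 45) [-0.36  0.62 -0.08  1.62 -0.02  0.93  0.18] 0.134 [0.317 0.106 0.658]
0.2 0.14
(0.42, 60) [-0.43  0.62  0.04  1.62 -0.1   0.93  0.26] 0.134 [0.309 0.128 0.658]
0.13 0.14
(0.5, 45) [-0.38  0.62 -0.04  1.62 -0.04  0.93  0.21] 0.134 [0.315 0.112 0.658]
0.25 0.14
(0.5, 60) [-0.46  0.62  0.1   1.62 -0.15  0.93  0.3 ] 0.134 [0.304 0.139 0.658]
```

```bash
python3 -m inch '[{"gripper":255,"delta_pos":[2.4,3,0.5],"turn":0},{"gripper":255,"delta_pos":[2.6,3,0.5],"turn":0},{"gripper":255,"delta_pos":[2.8,3,0],"turn":0},{"gripper":0,"delta_pos":[2.8,3,0],"turn":0},{"gripper":0,"delta_pos":[3,3,0],"turn":0}]'; python3 -m inch '[{"gripper":0,"delta_pos":[3,3,0],"turn":0},{"gripper":0,"delta_pos":[3,3,0],"turn":0},{"gripper":0,"delta_pos":[3,2.5,0],"turn":0},{"gripper":0,"delta_pos":[3,1.5,0],"turn":0}]';python3 log.py
python3 - <<'E'
from h import *
from scipy.optimize import least_squares
th=np.radians(11.9);t=np.array([.6005,.1100])
for n in("scene0","top0"):
    d=load(n);P=pts(d);z=P[...,2]
    s=(z>.0465)&(z<.062)&(abs(P[...,0]-.6)<.12)&(P[...,1]>.08)&(P[...,1]<.2);q=P[s]
    R=np.array([[np.cos(th),-np.sin(th)],[np.sin(th),np.cos(th)]]);p=(q[:,:2]-t)@R;r=np.hypot(p[:,0],p[:,1]+.14);a=np.arctan2(p[:,0],p[:,1]+.14);k=(r>.183)&(abs(a)<.42)
    i=np.clip(np.round(a/.102+4.5),1,8)
    print(n,k.sum(),[(int(j),np.round(np.median(r[k&(i==j)]),4),np.round(np.percentile(r[k&(i==j)],85),4)) for j in range(1,9) if (k&(i==j)).sum()>3],"a range",np.percentile(a[k],[0,1,99,100]).round(3))
E
```

```text
time: 5.23
tcp_pos: [0.3218, 0.1742, 0.2321]
tool_rot: [-1.47, -0.402, 0.44]
force: [-0.1, 0.6, 0.5]
opening: 0.0231
time: 5.57
tcp_pos: [0.4494, 0.2722, 0.228]
tool_rot: [-1.469, -0.391, 0.431]
force: [0.8, 1.2, 0.3]
opening: 0.0724
{'time': 5.567, 'joint_pos': [-0.355, 0.365, -0.271, 1.759, 0.034, 1.034, -0.097], 'tcp_pos': [0.449, 0.272, 0.228], 'tool_rot': [-1.469, -0.391, 0.431], 'force': [0.764, 1.153, 0.322], 'opening': 0.072}
scene0 432 [(1, np.float64(0.1912), np.float64(0.1926)), (2, np.float64(0.1897), np.float64(0.1915)), (3, np.float64(0.191), np.float64(0.1924)), (4, np.float64(0.192), np.float64(0.1931)), (5, np.float64(0.1925), np.float64(0.1935)), (6, np.float64(0.1926), np.float64(0.1937)), (7, np.float64(0.1912), np.float64(0.1925)), (8, np.float64(0.1916), np.float64(0.1929))] a range [-0.391 -0.381  0.406  0.42 ]
top0 71 [(1, np.float64(0.1907), np.float64(0.1918)), (2, np.float64(0.1896), np.float64(0.1907)), (3, np.float64(0.1907), np.float64(0.1917)), (4, np.float64(0.1916), np.float64(0.1924)), (5, np.float64(0.192), np.float64(0.1925)), (7, np.float64(0.1899), np.float64(0.1912)), (8, np.float64(0.1918), np.float64(0.1926))] a range [-0.386 -0.382  0.35   0.356]
```

```bash
cat > plan.py <<'E'
import sys
from h import *
from bench import env
from scipy.spatial.transform import Rotation as Ro
TH,T0=np.radians(11.4),np.array([.6014,.1055])
RP=np.array([[np.cos(TH),-np.sin(TH)],[np.sin(TH),np.cos(TH)]])
C=T0+RP@[0,-.14];OFF=.0497;HALF=.011
def want(i,rho,z):
    a=A[i-1];n=RP@[np.sin(a),np.cos(a)];u=RP@[np.cos(a),-np.sin(a)]
    return np.r_[C+(.196+rho+HALF)*n+OFF*u,z],np.degrees(np.arctan2(u[1],u[0])),n
def rel(i,rho,z):
    s=env.sense();x=Ro.from_rotvec(s["tool_rot"]).as_matrix()[:,0];y=np.degrees(np.arctan2(x[1],x[0]))
    p,w,n=want(i,rho,z);print(f"tooth {i} rho {rho} : delta cm",((p-s["tcp_pos"])*100).round(2),"turn",round(w-y,1),"n",n.round(3))
if __name__=="__main__":
    v=list(map(float,sys.argv[1:]))
    for k in range(0,len(v),3): rel(int(v[k]),v[k+1],v[k+2])
E
python3 plan.py 1 .03 .045  1 .03 .12; python3 -c "
from plan import *
for i in range(1,9):
    p,w,n=want(i,-.01,.04);print(i,p.round(4),round(w,1),'inward push of 1cm:',(-n).round(2))"
```

```text
tooth 1 rho 0.03 : delta cm [  9.68  -7.64 -18.3 ] turn 1.5 n [-0.528  0.849]
tooth 1 rho 0.03 : delta cm [  9.68  -7.64 -10.8 ] turn 1.5 n [-0.528  0.849]
1 [0.5673 0.1618 0.04  ] 31.9 inward push of 1cm: [ 0.53 -0.85]
2 [0.5873 0.1671 0.04  ] 26.0 inward push of 1cm: [ 0.44 -0.9 ]
3 [0.6078 0.1703 0.04  ] 20.2 inward push of 1cm: [ 0.34 -0.94]
4 [0.6285 0.1714 0.04  ] 14.3 inward push of 1cm: [ 0.25 -0.97]
5 [0.6492 0.1704 0.04  ] 8.5 inward push of 1cm: [ 0.15 -0.99]
6 [0.6697 0.1673 0.04  ] 2.6 inward push of 1cm: [ 0.05 -1.  ]
7 [0.6897 0.1622 0.04  ] -3.2 inward push of 1cm: [-0.06 -1.  ]
8 [0.7092 0.155  0.04  ] -9.1 inward push of 1cm: [-0.16 -0.99]
```

```bash
python3 - <<'E'
from h import *
P=np.r_[pts(load("scene0")).reshape(-1,3),pts(load("top0")).reshape(-1,3)]
k=(P[:,2]>.03)&(P[:,2]<.3)&(P[:,0]>.72)&(P[:,0]<1)&(P[:,1]>0)&(P[:,1]<.35);q=P[k]
for y in np.arange(.05,.35,.03):
    s=q[abs(q[:,1]-y)<.015]
    if len(s)>5: print(round(y,2),s[:,0].min().round(3),s[:,2].max().round(3),len(s))
E
python3 -m inch '[{"gripper":0,"delta_pos":[2.4,-1.0,-2.5],"turn":0},{"gripper":0,"delta_pos":[2.4,-1.0,-2.5],"turn":1},{"gripper":0,"delta_pos":[2.2,-1.5,-2.5],"turn":0},{"gripper":0,"delta_pos":[2,-2,-2.5],"turn":0},{"gripper":0,"delta_pos":[0,0,0],"turn":0}]'; python3 log.py; python3 plan.py 1 .03 .045 1 .03 .06
```

```text
0.05 0.725 0.059 1201
0.08 0.72 0.059 1373
0.11 0.766 0.059 1237
0.14 0.788 0.059 669
0.29 0.779 0.063 591
0.32 0.777 0.065 2271
time: 5.98
tcp_pos: [0.5588, 0.2123, 0.1171]
tool_rot: [-1.462, -0.401, 0.433]
force: [-0.5, -0.9, 0.0]
opening: 0.0855
{'time': 5.983, 'joint_pos': [-0.216, 0.585, -0.235, 1.712, 0.078, 0.869, 0.074], 'tcp_pos': [0.559, 0.212, 0.117], 'tool_rot': [-1.462, -0.401, 0.433], 'force': [-0.526, -0.948, 0.008], 'opening': 0.086}
tooth 1 rho 0.03 : delta cm [-1.26 -1.66 -7.21] turn 1.1 n [-0.528  0.849]
tooth 1 rho 0.03 : delta cm [-1.26 -1.66 -5.71] turn 1.1 n [-0.528  0.849]
```

```bash
python3 -m inch '[{"gripper":0,"delta_pos":[-0.5,-0.5,-3],"turn":1},{"gripper":0,"delta_pos":[-0.5,-0.6,-2.4],"turn":0},{"gripper":0,"delta_pos":[-0.2,-0.3,-0.8],"turn":0},{"gripper":0,"delta_pos":[0,0,0],"turn":0}]'; python3 plan.py 1 .03 .045
python3 - <<'E'
from plan import *
from bench import cams
s=env.sense();print(s["tcp_pos"].round(4),Ro.from_rotvec(s["tool_rot"]).as_matrix().round(3).tolist())
d=cams.get_image("scene");np.savez("pics/s2.npz",**d)
c=d["color"][110:285,130:330];cv2.imwrite("pics/s2.png",cv2.resize(c,None,fx=4,fy=3.42 if 0 else 3.4,interpolation=cv2.INTER_CUBIC)[:,:,::-1])
P=pts(d);M=Ro.from_rotvec(s["tool_rot"]).as_matrix();q=(P-s["tcp_pos"])@M  # tool frame: x jaw, y along fingers (down), z
k=(d["depth"]>0)&(abs(q[...,0])<.08)&(abs(q[...,2])<.06)&(q[...,1]>-.06)&(q[...,1]<.02)
for n,sel in(("-x",k&(q[...,0]<-.02)&(q[...,2]>0.0)),("+x",k&(q[...,0]>.02)&(q[...,2]>0))):
    v=q[sel];print(n,len(v))
    for y in np.arange(-.055,.02,.005):
        w=v[abs(v[:,1]-y)<.0025]
        if len(w)>4: print(round(y,3),len(w),"x",np.percentile(w[:,0],[3,97]).round(4),"z",np.percentile(w[:,2],[5,50,95]).round(4))
E
```

```text
time: 6.32
tcp_pos: [0.5533, 0.186, 0.0454]
tool_rot: [-1.461, -0.397, 0.435]
force: [0.0, -0.0, 1.2]
opening: 0.0857
tooth 1 rho 0.03 : delta cm [-0.71  0.98 -0.04] turn 1.1 n [-0.528  0.849]
[0.5533 0.186  0.0454] [[0.86, -0.041, -0.509], [0.511, 0.059, 0.858], [-0.005, -0.997, 0.072]]
-x 216
-0.055 17 x [-0.0592 -0.0475] z [0.0051 0.0108 0.0125]
-0.05 27 x [-0.0564 -0.0431] z [0.0045 0.007  0.0107]
-0.045 23 x [-0.0564 -0.0444] z [0.0053 0.0074 0.0108]
-0.04 28 x [-0.0569 -0.0439] z [0.0013 0.0061 0.0108]
-0.035 27 x [-0.0565 -0.0437] z [0.0029 0.0073 0.0113]
-0.03 28 x [-0.0565 -0.0434] z [0.0035 0.0071 0.0109]
-0.025 26 x [-0.0558 -0.0432] z [0.0053 0.0076 0.0108]
-0.02 15 x [-0.0496 -0.0429] z [0.0057 0.0101 0.0112]
+x 213
-0.055 20 x [0.043  0.0609] z [0.0037 0.0093 0.0117]
-0.05 29 x [0.042  0.0551] z [0.0019 0.0071 0.0111]
-0.045 23 x [0.0421 0.0544] z [0.0032 0.0086 0.0111]
-0.04 27 x [0.0421 0.0554] z [0.0027 0.0079 0.0112]
-0.035 23 x [0.0421 0.056 ] z [0.0017 0.0064 0.0107]
-0.03 28 x [0.0422 0.0549] z [0.0021 0.0071 0.0109]
-0.025 20 x [0.0422 0.0547] z [0.0043 0.0091 0.011 ]
-0.02 18 x [0.0419 0.053 ] z [0.0015 0.0098 0.0115]
-0.015 6 x [0.0418 0.0481] z [0.0034 0.0075 0.0092]
```

View pics/s2.png

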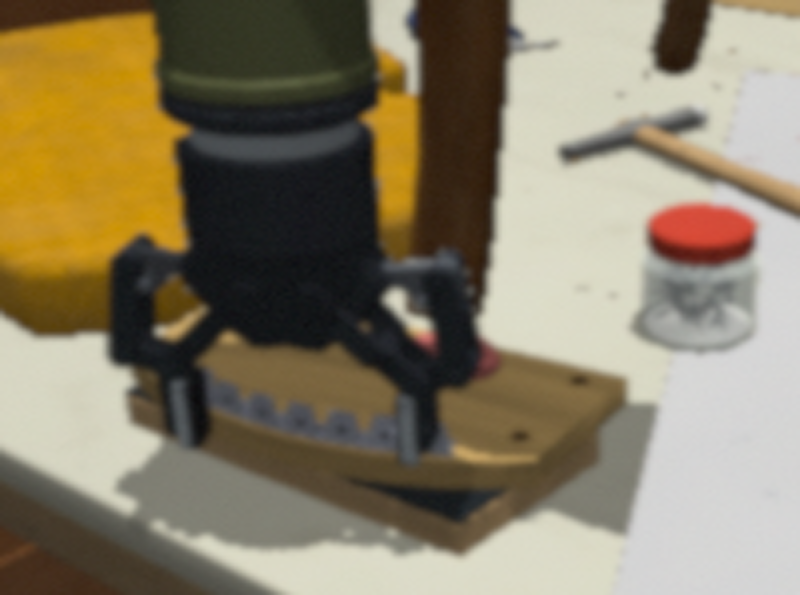

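```bash
cat > plan.py <<'E'
import sys
from h import *
from bench import env
from scipy.spatial.transform import Rotation as Ro
TH,T0=np.radians(11.4),np.array([.6014,.1055])
RP=np.array([[np.cos(TH),-np.sin(TH)],[np.sin(TH),np.cos(TH)]])
C=T0+RP@[0,-.14];ZF=.0425
def tip(s,side): return s["tcp_pos"]+Ro.from_rotvec(s["tool_rot"]).as_matrix()@[side*.0497,-.0135,-.011]
def where(side=-1):
    s=env.sense();t=tip(s,side);p=(t[:2]-C)@RP;r=np.hypot(*p);a=np.arctan2(p[0],p[1]);M=Ro.from_rotvec(s["tool_rot"]).as_matrix()
    print(f"t={s['time']:.2f} tip: tooth pos {a/.102+4.5:.2f} rho {1000*(r-.196):.1f}mm h {1000*(t[2]-ZF):.1f}mm tilt y {M[:,1].round(3)} F {s['force'].round(1)}")
def rel(i,rho,h,side=-1):
    s=env.sense();x=Ro.from_rotvec(s["tool_rot"]).as_matrix()[:,0];y=np.degrees(np.arctan2(x[1],x[0]))
    a=A[i-1];n=RP@[np.sin(a),np.cos(a)];g=np.r_[C+(.196+rho/1000)*n,ZF+h/1000];w=np.degrees(TH-a)
    turn=w-y;R=Ro.from_euler('z',turn,degrees=True).as_matrix();t=s["tcp_pos"]+R@(tip(s,side)-s["tcp_pos"])
    print(f"  to tooth {i} rho {rho} h {h}: delta cm",((g-t)*100).round(2),"turn",round(turn,1),"1cm in:",(-n).round(2))
if __name__=="__main__":
    side=int(sys.argv[1]);v=list(map(float,sys.argv[2:]));where(side)
    for k in range(0,len(v),3): rel(int(v[k]),v[k+1],v[k+2],side)
E
python3 plan.py -1 1 15 10 1 -8 10
```

```text
t=6.37 tip: tooth pos 1.05 rho 17.7mm h 16.4mm tilt y [-0.041  0.059 -0.997] F [-0.2 -0.4 -1.5]
  to tooth 1 rho 15.0 h 10.0: delta cm [-0.02 -0.21 -0.64] turn 1.2 1cm in: [ 0.53 -0.85]
  to tooth 1 rho -8.0 h 10.0: delta cm [ 1.2  -2.16 -0.64] turn 1.2 1cm in: [ 0.53 -0.85]
```

```bash
python3 -m inch '[{"gripper":0,"delta_pos":[0,-0.2,-0.65],"turn":1.2},{"gripper":0,"delta_pos":[0,0,0],"turn":0}]'; python3 plan.py -1; python3 -m inch '[{"gripper":0,"delta_pos":[0.4,-0.65,0],"turn":0},{"gripper":0,"delta_pos":[0.4,-0.65,0],"turn":0},{"gripper":0,"delta_pos":[0.3,-0.5,0],"turn":0},{"gripper":0,"delta_pos":[0,0,0],"turn":0}]'; python3 plan.py -1 1 -8 10 1 -10 10
```

```text
time: 6.53
tcp_pos: [0.5557, 0.1825, 0.0392]
tool_rot: [-1.458, -0.412, 0.449]
force: [-0.7, 0.2, -0.4]
opening: 0.0851
t=6.53 tip: tooth pos 1.05 rho 12.8mm h 9.6mm tilt y [-0.041  0.059 -0.997] F [-0.7  0.2 -0.4]
time: 6.87
tcp_pos: [0.57, 0.1638, 0.0415]
tool_rot: [-1.457, -0.417, 0.446]
force: [-0.1, -0.1, 0.6]
opening: 0.085
t=6.87 tip: tooth pos 1.18 rho -10.6mm h 11.6mm tilt y [-0.037  0.062 -0.997] F [-0.1 -0.1  0.6]
  to tooth 1 rho -8.0 h 10.0: delta cm [-0.42  0.05 -0.16] turn 0.0 1cm in: [ 0.53 -0.85]
  to tooth 1 rho -10.0 h 10.0: delta cm [-0.31 -0.12 -0.16] turn 0.0 1cm in: [ 0.53 -0.85]
```

```bash
python3 -m inch '[{"gripper":0,"delta_pos":[-1,1.6,0],"turn":0},{"gripper":0,"delta_pos":[-1,1.6,0],"turn":0},{"gripper":0,"delta_pos":[0,0,0],"turn":0}]'
cat > bend.py <<'E'
import sys
from plan import *
from bench import cams
def bends(d,show=True):
    P=pts(d);z=P[...,2]-ZF;p=(P[...,:2]-C)@RP;r=np.hypot(p[...,0],p[...,1]);a=np.arctan2(p[...,0],p[...,1])
    m=(d["depth"]>0)&(r>.172)&(r<.205)&(abs(a)<.43)&(z>.003)&(z<.025)
    for i in range(1,9):
        k=m&(abs(a-A[i-1])<.03)
        if k.sum()<5: print(i,"few",k.sum());continue
        h=z[k]*1000;q=(.196-r[k])*1000;top=h>np.percentile(h,70)
        print(i,k.sum(),"h95",np.percentile(h,95).round(1),"top inward",np.median(q[top]).round(1),"depth angle",np.degrees(np.arctan2(np.median(q[top]),np.median(h[top]))).round(0))
if __name__=="__main__":
    n=sys.argv[1];d=cams.get_image("scene");np.savez(f"pics/{n}.npz",**d);bends(d)
    c=d["color"][185:265,150:300];cv2.imwrite(f"pics/{n}.png",cv2.resize(c,None,fx=5,fy=5,interpolation=cv2.INTER_CUBIC)[:,:,::-1])
E
python3 plan.py -1; python3 -c "
from bend import *;bends(load('scene0'))"; python3 bend.py s3
```

```text
time: 7.12
tcp_pos: [0.5522, 0.1945, 0.0431]
tool_rot: [-1.458, -0.416, 0.439]
force: [-1.6, 0.2, 0.7]
opening: 0.0853
t=7.12 tip: tooth pos 1.19 rho 25.1mm h 13.0mm tilt y [-0.032  0.062 -0.998] F [-1.6  0.2  0.7]
1 53 h95 18.1 top inward 1.9 depth angle 7.0
2 49 h95 17.0 top inward 2.8 depth angle 11.0
3 46 h95 17.4 top inward 1.1 depth angle 4.0
4 43 h95 17.3 top inward -0.1 depth angle -1.0
5 36 h95 17.8 top inward -0.5 depth angle -2.0
6 35 h95 16.9 top inward -0.9 depth angle -3.0
7 30 h95 16.7 top inward 1.2 depth angle 4.0
8 29 h95 17.1 top inward 1.2 depth angle 4.0
1 46 h95 13.6 top inward 9.9 depth angle 39.0
2 7 h95 15.9 top inward 3.1 depth angle 11.0
3 44 h95 16.6 top inward 0.9 depth angle 3.0
4 45 h95 17.4 top inward -0.1 depth angle -0.0
5 38 h95 17.9 top inward -0.7 depth angle -2.0
6 33 h95 17.1 top inward -0.9 depth angle -3.0
7 31 h95 16.9 top inward 1.6 depth angle 6.0
8 few 0
```

View pics/s3.png

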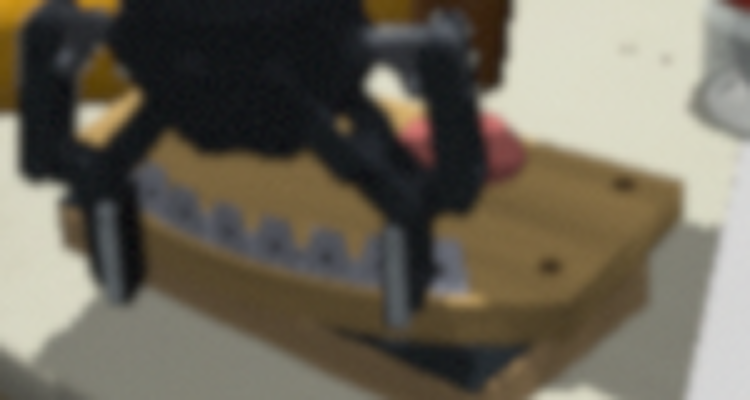

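```bash
python3 plan.py -1 2 14 10.5
```

```text
t=7.17 tip: tooth pos 1.19 rho 23.0mm h 13.1mm tilt y [-0.031  0.061 -0.998] F [ 1.  -0.4  0.9]
  to tooth 2 rho 14.0 h 10.5: delta cm [ 2.31 -0.32 -0.26] turn -5.5 1cm in: [ 0.44 -0.9 ]
```

```bash
python3 -m inch '[{"gripper":0,"delta_pos":[1.1,0,-0.2],"turn":-3},{"gripper":0,"delta_pos":[1.0,-0.1,-0.1],"turn":-2.5},{"gripper":0,"delta_pos":[0,0,0],"turn":0},{"gripper":0,"delta_pos":[0,0,0],"turn":0}]' >/dev/null; python3 plan.py -1 2 -11.5 10.5
```

```text
t=7.50 tip: tooth pos 2.03 rho 13.7mm h 11.1mm tilt y [-0.022  0.062 -0.998] F [-0.2  0.2  0.2]
  to tooth 2 rho -11.5 h 10.5: delta cm [ 1.04 -2.27 -0.06] turn 0.3 1cm in: [ 0.44 -0.9 ]
```

```bash
python3 -m inch '[{"gripper":0,"delta_pos":[0.3,-0.7,-0.1],"turn":0},{"gripper":0,"delta_pos":[0.3,-0.7,-0.1],"turn":0},{"gripper":0,"delta_pos":[0.3,-0.7,-0.1],"turn":0},{"gripper":0,"delta_pos":[0,0,0],"turn":0},{"gripper":0,"delta_pos":[0,0,0],"turn":0}]' >/dev/null; python3 plan.py -1 2 -11.5 10.5
```

```text
t=7.92 tip: tooth pos 1.91 rho -13.2mm h 7.8mm tilt y [-0.023  0.061 -0.998] F [-0.3  0.5  0.9]
  to tooth 2 rho -11.5 h 10.5: delta cm [0.06 0.24 0.27] turn 0.2 1cm in: [ 0.44 -0.9 ]
```

```bash
python3 -m inch '[{"gripper":0,"delta_pos":[-0.5,1.1,0.2],"turn":0},{"gripper":0,"delta_pos":[0.4,1.1,0],"turn":-3},{"gripper":0,"delta_pos":[0.9,0.2,0],"turn":-3},{"gripper":0,"delta_pos":[0.9,0,0],"turn":0},{"gripper":0,"delta_pos":[0,0,0],"turn":0}]' >/dev/null; python3 bend.py s4; python3 plan.py -1 3 14 11
```

```text
1 49 h95 13.6 top inward 9.3 depth angle 37.0
2 44 h95 10.3 top inward 12.0 depth angle 52.0
3 40 h95 16.9 top inward 0.8 depth angle 3.0
4 few 0
5 37 h95 17.2 top inward -0.9 depth angle -3.0
6 32 h95 17.4 top inward -1.2 depth angle -5.0
7 32 h95 16.9 top inward 2.0 depth angle 8.0
8 34 h95 17.2 top inward 0.8 depth angle 3.0
t=8.38 tip: tooth pos 3.06 rho 11.6mm h 10.5mm tilt y [-0.019  0.064 -0.998] F [-0.2  0.5 -0.4]
  to tooth 3 rho 14.0 h 11.0: delta cm [-0.22  0.22  0.05] turn 0.5 1cm in: [ 0.34 -0.94]
```

View pics/s4.png

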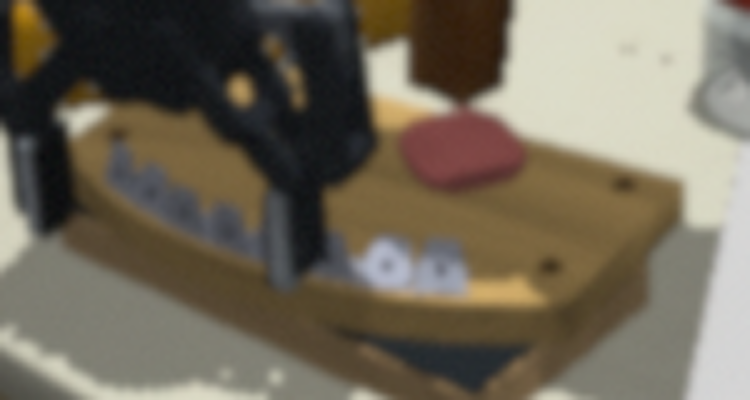

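```bash
python3 -m inch '[{"gripper":0,"delta_pos":[0.2,-0.6,0],"turn":0},{"gripper":0,"delta_pos":[0.2,-0.6,0],"turn":0},{"gripper":0,"delta_pos":[0.2,-0.55,0],"turn":0},{"gripper":0,"delta_pos":[0,0,0],"turn":0},{"gripper":0,"delta_pos":[0,0,0],"turn":0}]' >/dev/null; python3 plan.py -1 3 -11.3 10.5
```

```text
t=8.80 tip: tooth pos 2.95 rho -8.6mm h 10.3mm tilt y [-0.021  0.064 -0.998] F [-1.2  0.4  0.8]
  to tooth 3 rho -11.3 h 10.5: delta cm [ 0.17 -0.2   0.02] turn 0.3 1cm in: [ 0.34 -0.94]
```

```bash
python3 -m inch '[{"gripper":0,"delta_pos":[0.1,-0.22,0],"turn":0},{"gripper":0,"delta_pos":[0,0,0],"turn":0}]' >/dev/null; python3 plan.py -1 3 -11.3 10.5;  python3 -m inch '[{"gripper":0,"delta_pos":[-0.4,1.0,0],"turn":0},{"gripper":0,"delta_pos":[0.2,1.1,0],"turn":-3},{"gripper":0,"delta_pos":[0.8,0.2,0],"turn":-3},{"gripper":0,"delta_pos":[0.7,0,0],"turn":0},{"gripper":0,"delta_pos":[0,0,0],"turn":0}]' >/dev/null; python3 bend.py s5; python3 plan.py -1 4 14 10.5 4 -10 10.5
```

```text
t=8.97 tip: tooth pos 2.94 rho -11.8mm h 10.4mm tilt y [-0.021  0.064 -0.998] F [0.1 0.6 0.5]
  to tooth 3 rho -11.3 h 10.5: delta cm [0.07 0.11 0.01] turn 0.3 1cm in: [ 0.34 -0.94]
1 48 h95 14.3 top inward 8.9 depth angle 35.0
2 39 h95 10.1 top inward 11.7 depth angle 53.0
3 48 h95 12.7 top inward 9.4 depth angle 43.0
4 26 h95 18.0 top inward -1.1 depth angle -4.0
5 few 0
6 31 h95 17.2 top inward -1.3 depth angle -5.0
7 33 h95 17.1 top inward 1.9 depth angle 7.0
8 32 h95 17.3 top inward 0.9 depth angle 3.0
t=9.43 tip: tooth pos 3.81 rho 14.8mm h 10.4mm tilt y [-0.016  0.066 -0.998] F [-1.6  1.  -0. ]
  to tooth 4 rho 14.0 h 10.5: delta cm [0.39 0.07 0.01] turn 0.6 1cm in: [ 0.25 -0.97]
  to tooth 4 rho -10.0 h 10.5: delta cm [ 0.99 -2.25  0.01] turn 0.6 1cm in: [ 0.25 -0.97]
```

```bash
python3 -m inch '[{"gripper":0,"delta_pos":[0.35,0,0],"turn":0.6},{"gripper":0,"delta_pos":[0.17,-0.65,0],"turn":0},{"gripper":0,"delta_pos":[0.17,-0.65,0],"turn":0},{"gripper":0,"delta_pos":[0.15,-0.65,0],"turn":0},{"gripper":0,"delta_pos":[0,0,0],"turn":0}]' >/dev/null; python3 -m inch '[{"gripper":0,"delta_pos":[0,0,0],"turn":0}]' >/dev/null; python3 plan.py -1 4 -10.3 10.5
```

```text
t=9.93 tip: tooth pos 3.91 rho -9.8mm h 10.2mm tilt y [-0.019  0.066 -0.998] F [-0.2  1.1  0.2]
  to tooth 4 rho -10.3 h 10.5: delta cm [ 0.18 -0.03  0.03] turn -0.2 1cm in: [ 0.25 -0.97]
```

```bash
python3 -m inch '[{"gripper":0,"delta_pos":[-0.25,1.0,0],"turn":0},{"gripper":0,"delta_pos":[0.4,1.1,0],"turn":-3},{"gripper":0,"delta_pos":[0.95,0.1,0],"turn":-3},{"gripper":0,"delta_pos":[0.8,0,0],"turn":0},{"gripper":0,"delta_pos":[0,0,0],"turn":0}]' >/dev/null; python3 bend.py s6; python3 plan.py -1 5 14 10.5 5 -10 10.5
```

```text
1 50 h95 14.1 top inward 10.0 depth angle 39.0
2 42 h95 10.2 top inward 11.0 depth angle 48.0
3 42 h95 12.1 top inward 9.5 depth angle 41.0
4 42 h95 12.6 top inward 9.4 depth angle 39.0
5 39 h95 18.7 top inward -1.1 depth angle -4.0
6 few 0
7 few 0
8 33 h95 16.4 top inward 0.7 depth angle 3.0
t=10.40 tip: tooth pos 4.95 rho 15.6mm h 10.4mm tilt y [-0.014  0.068 -0.998] F [0.1 0.5 0.1]
  to tooth 5 rho 14.0 h 10.5: delta cm [ 0.13 -0.14  0.01] turn 0.1 1cm in: [ 0.15 -0.99]
  to tooth 5 rho -10.0 h 10.5: delta cm [ 0.48 -2.51  0.01] turn 0.1 1cm in: [ 0.15 -0.99]
```

```bash
python3 -m inch '[{"gripper":0,"delta_pos":[0.16,-0.74,0],"turn":0},{"gripper":0,"delta_pos":[0.16,-0.74,0],"turn":0},{"gripper":0,"delta_pos":[0.14,-0.74,0],"turn":0},{"gripper":0,"delta_pos":[0,0,0],"turn":0},{"gripper":0,"delta_pos":[0,0,0],"turn":0}]' >/dev/null; python3 plan.py -1 5 -10.3 10.5
```

```text
t=10.82 tip: tooth pos 4.93 rho -9.7mm h 10.2mm tilt y [-0.016  0.068 -0.998] F [0.3 1.6 0.6]
  to tooth 5 rho -10.3 h 10.5: delta cm [ 0.14 -0.04  0.03] turn -0.1 1cm in: [ 0.15 -0.99]
```

```bash
python3 -m inch '[{"gripper":0,"delta_pos":[-0.1,1.0,0],"turn":0},{"gripper":0,"delta_pos":[0.45,1.1,0],"turn":-3},{"gripper":0,"delta_pos":[0.95,0,0],"turn":-3},{"gripper":0,"delta_pos":[0.8,-0.1,0],"turn":0},{"gripper":0,"delta_pos":[0,0,0],"turn":0}]' >/dev/null; python3 bend.py s7; python3 plan.py -1 6 -10 10.5
```

```text
1 49 h95 14.3 top inward 10.2 depth angle 41.0
2 41 h95 9.6 top inward 12.1 depth angle 53.0
3 43 h95 12.2 top inward 9.9 depth angle 42.0
4 42 h95 13.0 top inward 8.6 depth angle 36.0
5 38 h95 12.2 top inward 9.0 depth angle 38.0
6 35 h95 17.9 top inward -1.7 depth angle -6.0
7 few 2
8 few 0
t=11.28 tip: tooth pos 5.97 rho 15.4mm h 10.5mm tilt y [-0.01   0.069 -0.998] F [ 0.5 -0.7 -0.2]
  to tooth 6 rho -10.0 h 10.5: delta cm [ 0.17 -2.51 -0.  ] turn 0.3 1cm in: [ 0.05 -1.  ]
```

```bash
python3 -m inch '[{"gripper":0,"delta_pos":[0.06,-0.75,0],"turn":0},{"gripper":0,"delta_pos":[0.05,-0.75,0],"turn":0},{"gripper":0,"delta_pos":[0.05,-0.75,0],"turn":0},{"gripper":0,"delta_pos":[0,0,0],"turn":0},{"gripper":0,"delta_pos":[0,0,0],"turn":0}]' >/dev/null; python3 plan.py -1 6 -10.3 10.5
```

```text
t=11.70 tip: tooth pos 5.92 rho -9.8mm h 10.3mm tilt y [-0.012  0.069 -0.998] F [-0.5  1.6 -0.5]
  to tooth 6 rho -10.3 h 10.5: delta cm [ 0.16 -0.03  0.02] turn 0.1 1cm in: [ 0.05 -1.  ]
```

```bash
python3 -m inch '[{"gripper":0,"delta_pos":[0,1.0,0],"turn":0},{"gripper":0,"delta_pos":[0.5,1.0,0],"turn":-3},{"gripper":0,"delta_pos":[1.0,-0.1,0],"turn":-3},{"gripper":0,"delta_pos":[0.75,-0.1,0],"turn":0},{"gripper":0,"delta_pos":[0,0,0],"turn":0}]' >/dev/null; python3 bend.py s8; python3 plan.py -1 7 -11 10.5
```

```text
1 48 h95 13.7 top inward 9.8 depth angle 39.0
2 40 h95 10.4 top inward 12.4 depth angle 53.0
3 43 h95 11.7 top inward 10.3 depth angle 43.0
4 46 h95 12.8 top inward 8.1 depth angle 34.0
5 36 h95 12.1 top inward 9.2 depth angle 41.0
6 34 h95 12.2 top inward 8.5 depth angle 37.0
7 30 h95 16.9 top inward 1.9 depth angle 7.0
8 23 h95 17.4 top inward 1.2 depth angle 4.0
t=12.17 tip: tooth pos 6.94 rho 15.6mm h 10.8mm tilt y [-0.006  0.071 -0.997] F [ 0.2  1.  -0.1]
  to tooth 7 rho -11.0 h 10.5: delta cm [-0.03 -2.63 -0.03] turn 0.4 1cm in: [-0.06 -1.  ]
```

```bash
python3 -m inch '[{"gripper":0,"delta_pos":[0,-0.79,0],"turn":0},{"gripper":0,"delta_pos":[0,-0.79,0],"turn":0},{"gripper":0,"delta_pos":[0,-0.79,0],"turn":0},{"gripper":0,"delta_pos":[0,0,0],"turn":0},{"gripper":0,"delta_pos":[0,0,0],"turn":0}]' >/dev/null; python3 plan.py -1 7 -11 10.5
```

```text
t=12.58 tip: tooth pos 6.93 rho -11.0mm h 10.5mm tilt y [-0.008  0.071 -0.997] F [-0.3  0.9  0.5]
  to tooth 7 rho -11.0 h 10.5: delta cm [ 0.13  0.01 -0.  ] turn 0.2 1cm in: [-0.06 -1.  ]
```

```bash
python3 -m inch '[{"gripper":0,"delta_pos":[0.1,1.0,0],"turn":0},{"gripper":0,"delta_pos":[0.6,0.95,0],"turn":-3},{"gripper":0,"delta_pos":[1.0,-0.15,0],"turn":-3},{"gripper":0,"delta_pos":[0.75,-0.15,0],"turn":0},{"gripper":0,"delta_pos":[0,0,0],"turn":0}]' >/dev/null; python3 bend.py s9; python3 plan.py -1 8 -10.7 10.5
```

```text
1 45 h95 13.1 top inward 9.9 depth angle 39.0
2 37 h95 10.3 top inward 11.9 depth angle 51.0
3 46 h95 11.8 top inward 10.6 depth angle 46.0
4 41 h95 13.5 top inward 8.9 depth angle 35.0
5 38 h95 12.5 top inward 9.3 depth angle 41.0
6 37 h95 13.0 top inward 8.7 depth angle 37.0
7 34 h95 11.3 top inward 8.8 depth angle 40.0
8 31 h95 16.5 top inward 1.5 depth angle 5.0
t=13.05 tip: tooth pos 7.97 rho 15.7mm h 11.1mm tilt y [-0.002  0.072 -0.997] F [-0.   0.   0.8]
  to tooth 8 rho -10.7 h 10.5: delta cm [-0.35 -2.57 -0.06] turn 0.5 1cm in: [-0.16 -0.99]
```

```bash
python3 -m inch '[{"gripper":0,"delta_pos":[-0.1,-0.78,0],"turn":0},{"gripper":0,"delta_pos":[-0.1,-0.78,0],"turn":0},{"gripper":0,"delta_pos":[-0.1,-0.77,0],"turn":0},{"gripper":0,"delta_pos":[0,0,0],"turn":0},{"gripper":0,"delta_pos":[0,0,0],"turn":0}]' >/dev/null; python3 plan.py -1 8 -10.7 10.5;  python3 -m inch '[{"gripper":0,"delta_pos":[0.1,1.0,0],"turn":0},{"gripper":0,"delta_pos":[0.1,1.5,0],"turn":0},{"gripper":0,"delta_pos":[0,2,1],"turn":0},{"gripper":0,"delta_pos":[0,2.5,2],"turn":0},{"gripper":0,"delta_pos":[0,2,2],"turn":0}]' ; python3 -m inch '[{"gripper":0,"delta_pos":[0,2,2],"turn":0},{"gripper":0,"delta_pos":[0,0,0],"turn":0},{"gripper":0,"delta_pos":[0,0,0],"turn":0}]' ; python3 bend.py s10
```

```text
t=13.47 tip: tooth pos 7.92 rho -10.6mm h 10.9mm tilt y [-0.004  0.073 -0.997] F [-0.1 -0.6  0.2]
  to tooth 8 rho -10.7 h 10.5: delta cm [ 0.14  0.   -0.04] turn 0.3 1cm in: [-0.16 -0.99]
time: 13.88
tcp_pos: [0.7073, 0.2429, 0.0863]
tool_rot: [-1.501, 0.149, -0.121]
force: [0.2, 0.8, 0.1]
opening: 0.0855
time: 14.13
tcp_pos: [0.706, 0.279, 0.1117]
tool_rot: [-1.492, 0.137, -0.115]
force: [-0.5, -0.7, 0.1]
opening: 0.0854
1 50 h95 13.7 top inward 9.5 depth angle 38.0
2 41 h95 9.5 top inward 12.1 depth angle 53.0
3 44 h95 12.0 top inward 10.3 depth angle 43.0
4 39 h95 11.7 top inward 9.4 depth angle 40.0
5 41 h95 12.7 top inward 7.8 depth angle 35.0
6 37 h95 12.6 top inward 7.4 depth angle 33.0
7 34 h95 12.0 top inward 8.7 depth angle 39.0
8 36 h95 12.1 top inward 8.5 depth angle 37.0
```

View pics/s10.png

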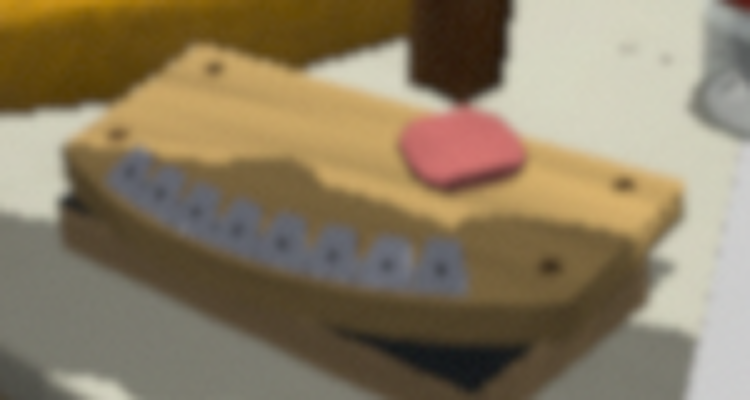

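Run:
```python
from bend import *
def slopes(d):
    P=pts(d);z=P[...,2]-ZF;p=(P[...,:2]-C)@RP;r=np.hypot(p[...,0],p[...,1]);a=np.arctan2(p[...,0],p[...,1]);o=[]
    for i in range(1,9):
        k=(d["depth"]>0)&(r>.172)&(r<.205)&(abs(a-A[i-1])<.03)&(z>.003)&(z<.025)
        X=np.c_[(.196-r[k])*1e3,z[k]*1e3];v=np.linalg.svd(X-X.mean(0))[2][0];v*=np.sign(v[1]);o.append(np.degrees(np.arctan2(*v)))
    return np.round(o,0)
print("before",slopes(load("scene0")));print("after",slopes(load("s10")))
a,b=load("scene0"),load("s10");A0,B0=pts(a),pts(b)
ha,hb=[cv2.cvtColor(x["color"],cv2.COLOR_RGB2HSV) for x in(a,b)]
def cen(h,P,box,lo,hi):
    m=np.zeros(h.shape[:2],bool);u0,v0,u1,v1=box;s=h[v0:v1,u0:u1].astype(int)
    m[v0:v1,u0:u1]=((s>=lo)&(s<=hi)).all(-1);ys,xs=np.nonzero(m);return xs.mean().round(2),ys.mean().round(2),m.sum()
for n,box,lo,hi in(("chalk",(225,200,260,226),(165,60,60),(180,255,255)),("jar lid",(285,165,325,190),(0,150,80),(5,255,255)),("spool",(340,198,375,238),(10,60,40),(25,255,255))):
    print(n,cen(ha,A0,box,lo,hi),cen(hb,B0,box,lo,hi))
g0,g1=[cv2.cvtColor(x["color"],cv2.COLOR_RGB2GRAY)[185:250,240:295].astype(np.float32) for x in(a,b)]
print("panel end shift px",cv2.phaseCorrelate(g0,g1,cv2.createHanningWindow(g0.shape[::-1],cv2.CV_32F)))
print("panel depth change mm",1e3*np.median((b["depth"]-a["depth"])[205:235,250:280]))
```

```text
before [ 9. 11.  5.  5.  5.  5. 13. 15.]
after [41. 63. 53. 46. 45. 43. 52. 50.]
chalk (np.float64(nan), np.float64(nan), np.int64(0)) (np.float64(nan), np.float64(nan), np.int64(0))
jar lid (np.float64(305.2), np.float64(178.35), np.int64(324)) (np.float64(304.97), np.float64(178.39), np.int64(327))
spool (np.float64(356.67), np.float64(217.18), np.int64(676)) (np.float64(356.69), np.float64(217.18), np.int64(675))
panel end shift px ((0.0742296795270434, 0.1059694692172286), 0.8218751121450354)
panel depth change mm 0.014692545<stdin>:13: RuntimeWarning: Mean of empty slice.
  ret = ret.dtype.type(ret / rcount)
```

```bash
python3 -c "
from bench import env
s=env.sense();print(s['time'],s['tcp_pos'].round(3),s['joint_velocities'].round(3));print(env.sign_off())"
```

```text
14.1833 [0.706 0.281 0.112] [ 0.021  0.003  0.002  0.025 -0.002 -0.011  0.009]
the job is handed in; nothing more can be done
None
```

All eight teeth now lean inwards with an open gap under each, and none is flat. I pushed them one by one from outside the curve with one open fingertip. The job was handed in at 14.2 s with the gripper held clear.

**Bend angles:** from the tip heights, seven teeth are at about 40–47° (tooth 1 is lowest, at about 40°). Tooth 2 was over-pushed: tip height gives about 53–56°, and the slope fit read 63° before allowing for its bias of about 11° on the upright teeth. I left it, because pushing it back would have meant working from the inside. The same slope fit, which over-read every tooth by 5–15° when upright, gives 41–53° for the other seven.

**What stayed put:**
- **Panel:** it shifted by 0.1 px or less and its depth by less than 0.1 mm, so it has not moved.
- **Jar and spool:** their positions match the first picture to within 0.25 px.
- **Chalk:** my colour check failed because the mask found no pixels. I judged it unmoved only by comparing its place in the first and last crops by eye.

I saw no large wrist force (no reading above about 2 N). The gripper ended tilted about 4° from vertical, and the push targets allowed for that.

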